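# Pin the cell-holder plates on the drying carriage and run it under the hood

### The job

Pull the drying carriage all the way out of its hood, stack every blue holder plate squarely on the deck between its guide posts with the holes lined up over the carriage's two holes, and, with the carriage still out, push the two orange-headed rods down through the whole stack, one at each end, until they stand on the bottom of the carriage's holes. Then slide the pinned stack fully home under the hood. Leave the other things on the bench where they are.

Things in the scene. Friction and masses are not known exactly. Their poses are not given: they have to be found in the camera images.
- dryer: the drying tunnel, fixed to the table: a rail bed with a white and blue hood. Origin on the table at the middle of the hood's open mouth; the hood runs from y = 0 to y = +210 mm of this frame, is 130 mm wide (x) and 183 mm tall, with 144 mm of room from the table to its ceiling. The carriage slides along this frame's y
- carriage (a joint): how far the aluminium carriage is drawn out of the hood: 0 m = home (its yellow end plate up to 3 mm from the mouth of the hood), 0.21 m = fully out against its stop; it slides to the dryer's -y, with about 2.5 N of friction and some damping, and stays where it is left. It starts part-way in
- deck (a point): centre of the top of the carriage's flat deck, 40 mm above the table; deck 140 mm along y, 96 mm along x, axes as the dryer's. The stack of plates belongs centred here, long side along y, between four upright round-topped steel guide posts, 10 mm thick and 50 mm tall over the deck, at x = +-34.5 mm, y = +-42 mm, which leave a plate 4.5 mm of play on each side.
- hole_a (a point): mouth of the carriage's rod hole 44 mm from the deck's centre towards -y (nearer the handle; the yellow end plate, 18 mm taller than the deck, stands 43 to 53 mm beyond it): 14 mm in diameter, 26 mm deep with a closed bottom
- hole_b (a point): mouth of the carriage's rod hole 44 mm from the deck's centre towards +y: 14 mm in diameter, 26 mm deep with a closed bottom
- handle (a point): centre of the top of the carriage's black upright handle, 96 mm above the table, 18 mm along y, 30 mm along x, clear for 70 mm down; it can be pinched from above and pushed or pulled along the dryer's y. It lies 180 mm from the deck's centre towards -y and stays 95 mm outside the mouth when the carriage is home
- rack: grey fixed rod rack, 110 mm along y, 50 mm along x, 60 mm tall, holding the two rods upright at y = -30 and +30 mm. Origin: centre of the underside
- plate1: one of up to four identical blue holder plates (2 to 4 are there; an absent one reads None): 120 mm along its y, 50 mm along its x, 14 mm thick, 0.13 to 0.21 kg, a row of three round cell seats on top, and a 16 mm square through hole near each end at y = -44 and +44 mm. Origin: centre of the underside. Same either way round. Starts flat on the table
- plate2: one of up to four identical blue holder plates (2 to 4 are there; an absent one reads None): 120 mm along its y, 50 mm along its x, 14 mm thick, 0.13 to 0.21 kg, a row of three round cell seats on top, and a 16 mm square through hole near each end at y = -44 and +44 mm. Origin: centre of the underside. Same either way round. Starts flat on the table
- plate3: one of up to four identical blue holder plates (2 to 4 are there; an absent one reads None): 120 mm along its y, 50 mm along its x, 14 mm thick, 0.13 to 0.21 kg, a row of three round cell seats on top, and a 16 mm square through hole near each end at y = -44 and +44 mm. Origin: centre of the underside. Same either way round. Starts flat on the table
- plate4: one of up to four identical blue holder plates (2 to 4 are there; an absent one reads None): 120 mm along its y, 50 mm along its x, 14 mm thick, 0.13 to 0.21 kg, a row of three round cell seats on top, and a 16 mm square through hole near each end at y = -44 and +44 mm. Origin: centre of the underside. Same either way round. Starts flat on the table
- rod1: one of two identical steel rods, 114 mm tall: 12 mm thick shaft 88 mm long whose lowest 12 mm taper to a 5 mm tip, below an orange round head 26 mm in diameter and 26 mm tall (88 to 114 mm above the tip). 0.09 kg. Origin: the tip, z along the rod to the head. Starts upright in the grey rack, tip 6 mm above the table, 54 mm deep in a 13 mm hole, so it may lean up to 1 degree
- rod2: one of two identical steel rods, 114 mm tall: 12 mm thick shaft 88 mm long whose lowest 12 mm taper to a 5 mm tip, below an orange round head 26 mm in diameter and 26 mm tall (88 to 114 mm above the tip). 0.09 kg. Origin: the tip, z along the rod to the head. Starts upright in the grey rack, tip 6 mm above the table, 54 mm deep in a 13 mm hole, so it may lean up to 1 degree
- dish: small white closed round dish, 84 mm across, 18 mm tall, among the plates; leave it alone. Origin: centre of the underside
- bottle: amber bottle, 64 mm across, 150 mm tall, left of the hood; leave it alone. Origin: centre of the underside
- jar: white jar, 70 mm across, 90 mm tall; leave it alone. Origin: centre of the underside
- flask: clear glass jar with a blue cap, 66 mm across, 100 mm tall, right of the robot; leave it alone. Origin: centre of the underside
- spatula: spatula, 180 mm long, lying on the right; leave it alone
- weight: brass weight, 50 mm across, 45 mm tall, left of the robot; leave it alone. Origin: centre of the underside

How it is judged (in metres and radians):
On the way, in this order (a step that is already met when the one before it is completed fails the run):
1. the carriage is drawn out to its stop (over 0.195 m) (value of joint carriage above 0.195 m), for 0.2 s.
2. every plate lies flat and square on the deck within 8 mm and both rods stand at the bottom of the two holes, with the carriage still out (over 0.15 m) (x of plate1 in the frame of deck between -0.008 and 0.008 m and y of plate1 in the frame of deck between -0.008 and 0.008 m and z of plate1 in the frame of deck between -0.004 and 0.046 m and angle between the y axis of each of plate1, plate2, plate3, plate4 and the y axis of deck, either way round below 0.12 rad and angle between each of plate1, plate2, plate3, plate4's own z axis and vertical below 0.06 rad and x of plate2 in the frame of deck between -0.008 and 0.008 m and y of plate2 in the frame of deck between -0.008 and 0.008 m and z of plate2 in the frame of deck between -0.004 and 0.046 m and x of plate3 in the frame of deck between -0.008 and 0.008 m and y of plate3 in the frame of deck between -0.008 and 0.008 m and z of plate3 in the frame of deck between -0.004 and 0.046 m and x of plate4 in the frame of deck between -0.008 and 0.008 m and y of plate4 in the frame of deck between -0.008 and 0.008 m and z of plate4 in the frame of deck between -0.004 and 0.046 m and ((horizontal distance between rod1 and hole_a below 0.006 m and z of rod1 in the frame of hole_a below -0.02 m and angle between each of rod1, rod2's own z axis and vertical below 0.25 rad and horizontal distance between rod2 and hole_b below 0.006 m and z of rod2 in the frame of hole_b below -0.02 m) or (horizontal distance between rod1 and hole_b below 0.006 m and z of rod1 in the frame of hole_b below -0.02 m and angle between each of rod1, rod2's own z axis and vertical below 0.25 rad and horizontal distance between rod2 and hole_a below 0.006 m and z of rod2 in the frame of hole_a below -0.02 m)) and value of joint carriage above 0.15 m), for 0.2 s.
At the end, for the whole second after the job is handed in: The carriage is home (within 8 mm); every plate lies flat on the stack, centred on the deck within 8 mm along and across and square within 0.12 rad; one rod stands in each carriage hole, within 6 mm of its centre, upright within 0.25 rad and at least 20 mm deep, for the whole second (value of joint carriage below 0.008 m and x of plate1 in the frame of deck between -0.008 and 0.008 m and y of plate1 in the frame of deck between -0.008 and 0.008 m and z of plate1 in the frame of deck between -0.004 and 0.046 m and angle between the y axis of each of plate1, plate2, plate3, plate4 and the y axis of deck, either way round below 0.12 rad and angle between each of plate1, plate2, plate3, plate4's own z axis and vertical below 0.06 rad and x of plate2 in the frame of deck between -0.008 and 0.008 m and y of plate2 in the frame of deck between -0.008 and 0.008 m and z of plate2 in the frame of deck between -0.004 and 0.046 m and x of plate3 in the frame of deck between -0.008 and 0.008 m and y of plate3 in the frame of deck between -0.008 and 0.008 m and z of plate3 in the frame of deck between -0.004 and 0.046 m and x of plate4 in the frame of deck between -0.008 and 0.008 m and y of plate4 in the frame of deck between -0.008 and 0.008 m and z of plate4 in the frame of deck between -0.004 and 0.046 m and ((horizontal distance between rod1 and hole_a below 0.006 m and z of rod1 in the frame of hole_a below -0.02 m and angle between each of rod1, rod2's own z axis and vertical below 0.25 rad and horizontal distance between rod2 and hole_b below 0.006 m and z of rod2 in the frame of hole_b below -0.02 m) or (horizontal distance between rod1 and hole_b below 0.006 m and z of rod1 in the frame of hole_b below -0.02 m and angle between each of rod1, rod2's own z axis and vertical below 0.25 rad and horizontal distance between rod2 and hole_a below 0.006 m and z of rod2 in the frame of hole_a below -0.02 m))); the robot touches nothing.
It fails at once if a bystander (dish, bottle, jar, flask, spatula, weight) is moved more than 50 mm (distance of any of dish, bottle, jar, flask, spatula, weight from where it was at the start of the episode above 0.05 m).
Of plate1, plate2, plate3, plate4 only 2 to 4 are there at a start; the rules pass over those that are not, and their reading is None.
At some moment in a run one of plate1, plate2, plate3, plate4 may be knocked a few centimetres aside while the robot is not near it.
It also fails if it takes over 210 s, if anything falls off the work surface, if the arm or the gripper's body presses on something with over 40 N, if the wrist force passes 120 N, or if a joint passes its speed limit or range.

### The arm

A 6-joint arm with a two-finger parallel gripper is mounted at the origin on the work surface. World frame = base frame: x ahead of the robot, y to its left, z up, the work surface at z = 0. Lengths are in mm, angles in rad, forces in N, time in s.
With the tool pointing down it reaches from about 350 to 1000 mm from the base axis. Payload 7.1 kg.
Tool frame: the origin (TCP) lies between the finger pads; the fingertips stand 17 mm ahead of it and the grasp point (between the pads) lies 2 mm behind it; z points along the fingers, y is the direction in which the jaws open and shut (so a half turn about z gives the same grasp; the last joint's range is limited). The gripper opens to 85 mm and grips with 20 to 120 N. Pads are 22 mm wide; open, the fingers measure 114 mm over their backs; the gripper's body (76 mm by 85 mm) begins 54 mm behind the grasp point. The pads swing forward as they close: fully open they stand 13 mm farther back than shut.
Start: joints at [-1.366, 0.423, 1.63, -0, 1.089, -0.019], TCP at [138.73, -609.392, 248.319] pointing down, gripper open.
Joint ranges: [-3, 3], [-0.9, 2.11], [0.09, 2.58], [-1.31, 4.45], [0.11, 2.69], [-2.54, 2.54]. Speed limits (rad/s): [2.39, 2.39, 3.01, 3.14, 3.14, 3.14].

### API

Orientations are given as a unit quaternion [x, y, z, w].
In Python, from cell import readout, imaging, close_job gives the robot as it stands. The module is installed in compiled form; this text tells all that it offers.
- The arm moves only by the tool step_arm, never from a script. Its arguments are lists of equal length, an entry for each row: "slide": the shift along the tool's x, y, z in cm, a list of three; "twist": the turn, a rotation vector about the tool's x, y, z in rad, a list of three. In form: {"slide": [[x, y, z], ...], "twist": [[rx, ry, rz], ...]}. A call has 1 to 20 rows; each row is the pose to reach, as a shift and turn from the pose measured when the call began, along the tool's axes at that moment; what a row does not reach only later rows make up. A row lasts 1/10 s, in which the tool goes at most 50 mm and 8.59 degrees, less where a joint would pass 70% of its speed; a pose out of reach is approached as far as the arm can. A call with a gripper value outside its range is refused whole. "hand" is the gripper command: -1 is fully open, 1 is shut, values between are in proportion, set as the call begins (left out, the last holds). The fingers move at their own pace and stop on an object; "grip_force" is the grip in N (left out, the last holds). Time passes only in rows, so rows that repeat a pose let the fingers close. It gives the time, the measured TCP pose, the force and the opening at its end, in the units of the state.
- readout.read_state(): the state, without advancing time (a new reading comes with each control period).
- imaging.snapshot(name): name is "side" or "top"; returns a dict with "color" (384x512x3 uint8, red, green, blue), "range_z" (384x512 float32, mm along the optical axis (not along the pixel's ray), 0 where there is no reading), "fx", "fy", "cx", "cy" (pixels), "dist_coeffs" ([k1, k2, p1, p2, k3] as OpenCV has them; the pictures are not rectified), "T" (4x4, takes a point from camera to world coordinates). Camera axes: x right, y up, looking along -z (the intrinsics and any distortion apply to the point x, -y, -z); pixel columns grow to the right and rows downward; lengths in mm; the calibration is good to about 2 mm. A picture is of the moment at which its call begins.
- close_job(): hands the job in, once; it reports no verdict.
The state is a dict: "time": time; "joint_pos": joint angles; "qd": joint speeds; "joint_efforts": joint torques, N m; "eef_pos": TCP position; "tool_rot": TCP orientation; "ft_force": force on the tool from outside, world axes, zero at the start; "torque": the same for the moment, N m; "grip_width": finger opening in mm.
Only numpy, scipy, OpenCV 4.12 (cv2) and the standard library are available. Lean on these libraries where they do the work, as an engineer would, in place of code of your own. Each camera call takes 0.05 s, during which the arm holds its last target. There are 200 camera calls.

## Working session

There is one attempt and no reset: what is moved stays moved. The work goes in short steps, Python scripts to look and compute and a tool call to move; the robot and the scene stay as the last step left them, time stands still between calls to the robot, and variables do not carry over. Pictures are saved under pics/ and viewed, about 12 in all and at most 16, crops included, and the job is handed in when it is done.

Besides the shell and the picture viewer there is one more tool, called after "Emit:" by a JSON object that holds its "method" and its "body", one argument or row to a line. step_arm: Moves the arm, as the interface text tells. Its arguments: {"type":"object","properties":{"slide":{"type":"array","items":{"type":"array","items":{"type":"number"}}},"twist":{"type":"array","items":{"type":"array","items":{"type":"number"}}},"hand":{"type":"number"},"grip_force":{"type":"number"}},"required":["slide","twist"]}

```bash
mkdir -p pics; cat > h.py <<'E'
import numpy as np, cv2
from cell import readout, imaging
from scipy.spatial.transform import Rotation as R
def snap(n):
    s=imaging.snapshot(n); s['T']=np.array(s['T'],float)
    s['K']=np.array([[s['fx'],0,s['cx']],[0,s['fy'],s['cy']],[0,0,1.]]); s['D']=np.array(s['dist_coeffs'],float); return s
def save(s,f,crop=None,k=1):
    c=s['color'][...,::-1]
    if crop: c=c[crop[1]:crop[3],crop[0]:crop[2]]
    cv2.imwrite('pics/'+f,cv2.resize(c,None,fx=k,fy=k,interpolation=cv2.INTER_CUBIC))
def rays(s,uv):
    p=cv2.undistortPoints(np.array(uv,float).reshape(-1,1,2),s['K'],s['D']).reshape(-1,2)
    return np.c_[p[:,0],-p[:,1],-np.ones(len(p))]
def plane(s,uv,z):
    d=rays(s,uv)@s['T'][:3,:3].T; o=s['T'][:3,3]; return o+d*((z-o[2])/d[:,2])[:,None]
def cloud(s):
    v,u=np.mgrid[0:384,0:512]; d=rays(s,np.c_[u.ravel(),v.ravel()])*s['range_z'].ravel()[:,None]
    return (d@s['T'][:3,:3].T+s['T'][:3,3]).reshape(384,512,3)
def proj(s,P):
    q=(np.atleast_2d(P)-s['T'][:3,3])@s['T'][:3,:3]
    return cv2.projectPoints(q*[1,-1,-1],np.zeros(3),np.zeros(3),s['K'],s['D'])[0].reshape(-1,2)
def slide(target,yaw=None):
    "cm shift in tool axes to world TCP target; twist z so that tool y axis is along world angle yaw (mod pi), tool straight down"
    st=readout.read_state(); M=R.from_quat(st['tool_rot']); p=np.array(st['eef_pos'])
    sl=M.inv().apply(np.array(target)-p)/10
    if yaw is None:
        y=M.as_matrix()[:,1]; yaw=np.arctan2(y[1],y[0])
    best=None
    for a in (yaw,yaw+np.pi):
        Y=np.array([np.cos(a),np.sin(a),0]);Z=np.array([0,0,-1.]);X=np.cross(Y,Z)
        r=(M.inv()*R.from_matrix(np.c_[X,Y,Z])).as_rotvec()
        if best is None or np.linalg.norm(r)<np.linalg.norm(best): best=r
    return sl.round(3),best.round(4)
E
python3 - <<'E'
from h import *
for n in('top','side'):
    s=snap(n); save(s,n+'0.png',k=1.5); print(n,s['T'].round(3).tolist(),s['fx'],s['D'])
print(readout.read_state())
E
```

```text
top [[0.003, 0.986, -0.164, 182.915], [-1.0, 0.002, -0.004, 4.791], [-0.004, 0.164, 0.986, 1741.913], [0.0, 0.0, 0.0, 1.0]] 449.4681900857316 [-0.14384386  0.          0.          0.          0.        ]
side [[0.977, -0.197, 0.085, 538.786], [0.214, 0.879, -0.425, -496.695], [0.009, 0.434, 0.901, 1132.828], [0.0, 0.0, 0.0, 1.0]] 359.9296327875737 [0.03316514 0.         0.         0.         0.        ]
{'time': 0.1, 'joint_pos': array([-1.36601072e+00,  4.23821985e-01,  1.63063807e+00, -7.23550046e-06,
        1.08857445e+00, -1.89922781e-02]), 'qd': array([ 7.41559252e-04, -5.94913018e-04, -1.56078346e-03, -5.37796237e-06,
        1.15344683e-03,  1.27017363e-03]), 'joint_efforts': array([-2.84401249e-04, -5.58428621e+01, -2.82444799e+01,  1.04412658e-05,
        2.91618679e-03,  2.45551223e-05]), 'eef_pos': array([ 138.62683553, -608.93817037,  247.57782901]), 'tool_rot': array([ 9.93746514e-01,  1.11657271e-01, -7.00658154e-05, -7.17523489e-04]), 'ft_force': array([-0.78671062, -0.20345893,  0.09279806]), 'torque': array([ 0.0670313 , -0.04914326,  0.01759761]), 'grip_width': 85.31980106141623}
```

View pics/top0.png

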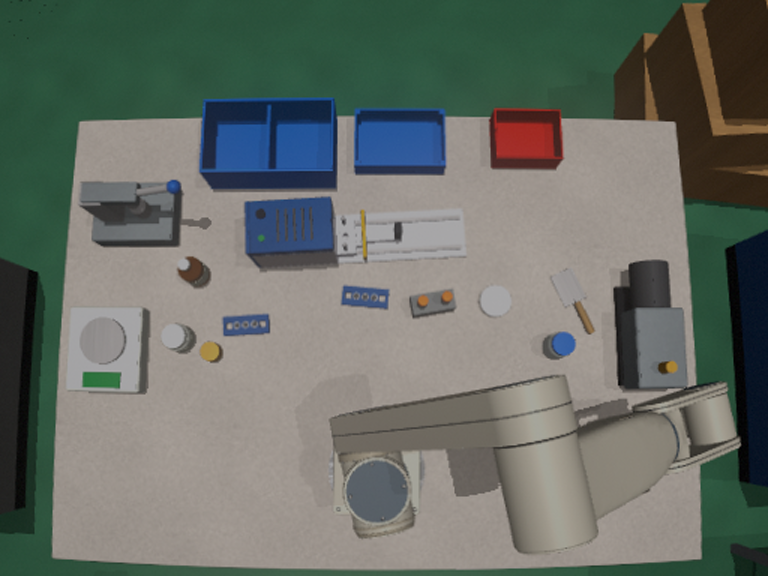

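View pics/side0.png

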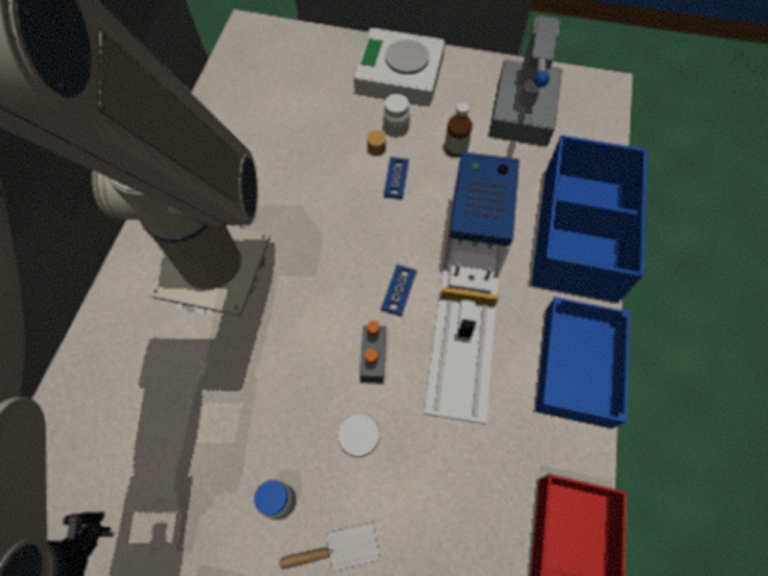

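Top view: hood at (290,232), handle at (398,231), yellow end plate at (364,235), plates at (365,297) and (246,325), and rods at (423,300) and (447,297). Two plates are visible; the dish is at (495,301). Now measuring.

```bash
cat > m.py <<'E'
from h import *
def comps(s,mask,amin=8):
    n,l,st,c=cv2.connectedComponentsWithStats(mask.astype(np.uint8),connectivity=8)
    return [(l==i,st[i],c[i]) for i in range(1,n) if st[i][4]>=amin]
def scan():
  for n in('top','side'):
    s=snap(n); C=cloud(s); hsv=cv2.cvtColor(s['color'],cv2.COLOR_RGB2HSV); H,S,V=[hsv[...,i].astype(int) for i in range(3)]
    ws=(C[...,0]>250)&(C[...,0]<800)&(abs(C[...,1])<450)&(C[...,2]>-15)&(s['range_z']>0)
    print(n)
    for nm,m in (('blue',(H>100)&(H<130)&(S>120)&ws&(C[...,2]<90)),('orange',(H<14)&(S>170)&(V>110)&ws),('yellow',(H>15)&(H<32)&(S>130)&ws),('black',(V<45)&ws&(C[...,2]>50)&(C[...,2]<115))):
        for k,st,c in comps(s,m):
            if st[4]>1500: continue
            z=np.median(C[k][:,2]); 
            zz={'blue':14,'orange':z,'yellow':z,'black':z}[nm]
            cnt=cv2.findContours(cv2.morphologyEx(k.astype(np.uint8),cv2.MORPH_CLOSE,np.ones((5,5))),0,1)[0][0]
            (cx,cy),wh,a=cv2.minAreaRect(plane(s,cnt.reshape(-1,2),zz)[:,:2].astype(np.float32))
            print(nm,st.tolist(),'cen',plane(s,[c],zz)[0].round(1),'rect',round(cx,1),round(cy,1),np.round(wh,1),round(a,1),'zmed',z.round(1),'zmax',C[k][:,2].max().round(1))
if __name__=='__main__': scan()
E
python3 m.py
python3 - <<'E'
from h import *
s=snap('top'); save(s,'t1.png',(150,120,330,240),4)
C=cloud(s)
E
```

```text
top
blue [180, 105, 40, 7, 61] cen [797.6 225.6  14. ] rect 797.0 213.1 [161.4  25.3] 82.1 zmed 12.1 zmax 79.0
blue [236, 105, 61, 10, 187] cen [798.9 -35.7  14. ] rect 800.9 -58.0 [ 38.4 243. ] 0.2 zmed 67.2 zmax 78.8
blue [223, 106, 1, 11, 11] cen [794.2 115.8  14. ] rect 794.2 115.8 [42.6  0. ] 0.8 zmed 60.3 zmax 68.2
blue [138, 110, 38, 3, 47] cen [795.2 391.3  14. ] rect 796.6 387.0 [  7.3 152.3] 1.6 zmed 12.1 zmax 74.7
blue [151, 118, 72, 8, 430] cen [751.7 257.3  14. ] rect 750.4 263.3 [288.5  29.8] 89.7 zmed 53.7 zmax 89.9
blue [228, 191, 30, 14, 181] cen [441.2  35.   14. ] rect 441.6 34.4 [113.7  44.5] 84.9 zmed 13.9 zmax 24.8
blue [149, 210, 30, 13, 170] cen [366.9 342.6  14. ] rect 367.4 342.3 [ 43.2 115.2] 4.4 zmed 14.8 zmax 25.0
yellow [241, 140, 3, 32, 61] cen [599.5  37.2  57.7] rect 598.9 37.3 [123.1   7. ] 3.6 zmed 57.7 zmax 69.6
yellow [134, 228, 12, 13, 119] cen [295.2 425.8  46.4] rect 295.2 426.1 [45.8 42.6] 2.0 zmed 46.4 zmax 56.5
side
blue [371, 101, 15, 31, 236] cen [789.1 443.8  14. ] rect 791.0 437.7 [143.1  42.5] 86.2 zmed 22.0 zmax 89.2
blue [257, 106, 14
[... 1218 characters left out ...]
   99.3] rect 737.3 312.1 [61.6 11.4] 88.6 zmed 99.3 zmax 114.3
black [364, 124, 2, 5, 8] cen [741.2 348.5  54.5] rect 741.5 349.5 [ 3.6 17.8] 5.6 zmed 54.5 zmax 80.6
black [362, 138, 4, 5, 13] cen [741.2 272.7  74.2] rect 740.2 273.6 [10.4 17.6] 5.5 zmed 74.2 zmax 108.5
black [360, 151, 4, 9, 16] cen [740.  206.   79.1] rect 740.2 207.0 [32.6  9.9] 89.8 zmed 79.1 zmax 103.8
black [359, 167, 4, 10, 17] cen [740.7 139.6  83.9] rect 740.7 139.8 [ 9.9 35.5] 5.6 zmed 83.9 zmax 109.4
black [306, 214, 10, 10, 71] cen [605.1 -63.7  88.1] rect 604.9 -63.6 [32.2 23.2] 81.9 zmed 88.1 zmax 98.1
black [241, 251, 11, 1, 11] cen [ 430.  -198.6   54. ] rect 430.0 -198.6 [30.7  0. ] 12.5 zmed 54.0 zmax 55.5
```

View pics/t1.png

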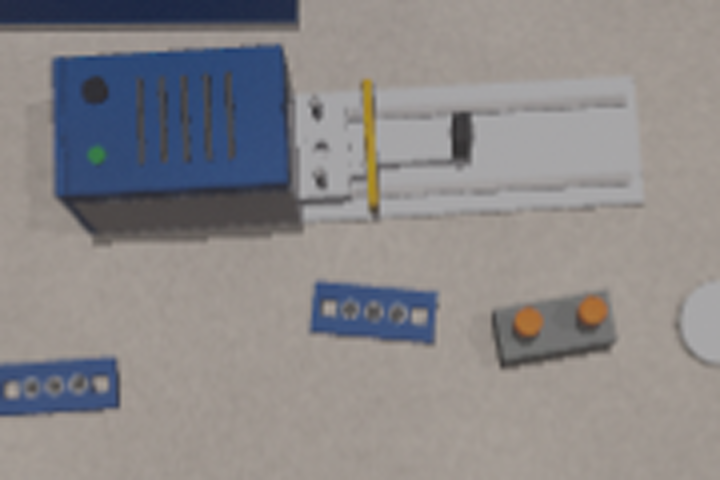

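```bash
python3 - <<'E'
from h import *
for n in('top','side'):
    s=snap(n); C=cloud(s); c=s['color'].astype(int)
    ok=(abs(C[...,2])<25)&(C[...,0]>-300)&(C[...,0]<700)&(abs(C[...,1])<600)&(s['range_z']>0)&(c.max(2)-c.min(2)<40)&(c.min(2)>90)
    P=C[ok]
    for _ in range(4):
        A=np.c_[P[:,0],P[:,1],np.ones(len(P))]; q=np.linalg.lstsq(A,P[:,2],rcond=None)[0]; r=P[:,2]-A@q; P=P[abs(r)<4]
    print(n,q,len(P),r.std(),s['cx'],s['cy'],s['fx'],s['fy'])
    # hood top corner region, rods by depth
E
```

```text
top [8.93764659e-04 4.42146369e-04 8.52104290e-01] 33254 2.134570092254414 248.35739271207532 190.0586557318664 449.4681900857316 449.4681900857316
side [ 0.00036986 -0.00058112 -0.33529035] 52593 1.7836962888181735 263.0591069232115 191.0564908348719 359.9296327875737 359.9296327875737
```

Emit:
{"method": "step_arm", "body": {
  "slide": [
    [0, 0, -2],
    [0, 0, -4],
    [0, 0, -6],
    [0, 0, -8]
  ],
  "twist": [
    [0, 0, 0],
    [0, 0, 0],
    [0, 0, 0],
    [0, 0, 0]
  ]
}}

```text
time: 0.75
eef_pos: [138.7, -609.2, 328.9]
tool_rot: [0.994, 0.112, -0.0, -0.0]
ft_force: [-0.4, -0.2, 0.3]
grip_width: 85.5
```

```bash
python3 -c "
from h import *
print(slide([606,-55,260],1.635))"
```

```text
(array([ 57.866, -43.661,   6.91 ]), array([-0.0006,  0.    ,  0.1596]))
```

Emit:
{"method": "step_arm", "body": {
  "slide": [
    [57.87, -43.66, 6.9],
    [57.87, -43.66, 6.9],
    [57.87, -43.66, 6.9],
    [57.87, -43.66, 6.9],
    [57.87, -43.66, 6.9],
    [57.87, -43.66, 6.9],
    [57.87, -43.66, 6.9],
    [57.87, -43.66, 6.9],
    [57.87, -43.66, 6.9],
    [57.87, -43.66, 6.9],
    [57.87, -43.66, 6.9],
    [57.87, -43.66, 6.9],
    [57.87, -43.66, 6.9],
    [57.87, -43.66, 6.9],
    [57.87, -43.66, 6.9],
    [57.87, -43.66, 6.9],
    [57.87, -43.66, 6.9],
    [57.87, -43.66, 6.9],
    [57.87, -43.66, 6.9],
    [57.87, -43.66, 6.9]
  ],
  "twist": [
    [0, 0, 0.16],
    [0, 0, 0.16],
    [0, 0, 0.16],
    [0, 0, 0.16],
    [0, 0, 0.16],
    [0, 0, 0.16],
    [0, 0, 0.16],
    [0, 0, 0.16],
    [0, 0, 0.16],
    [0, 0, 0.16],
    [0, 0, 0.16],
    [0, 0, 0.16],
    [0, 0, 0.16],
    [0, 0, 0.16],
    [0, 0, 0.16],
    [0, 0, 0.16],
    [0, 0, 0.16],
    [0, 0, 0.16],
    [0, 0, 0.16],
    [0, 0, 0.16]
  ]
}}

```text
time: 2.75
eef_pos: [605.6, -56.0, 260.4]
tool_rot: [1.0, 0.031, 0.0, -0.0]
ft_force: [-0.0, -0.0, 0.7]
grip_width: 85.9
```

```bash
python3 - <<'E'
from h import *
st=readout.read_state(); p=np.array(st['eef_pos']); print(p, st['tool_rot'])
tip=p+[0,0,-17]
for n in('top','side'):
    s=snap(n); u=proj(s,[p,tip]); print(n,u)
    save(s,'h_'+n+'.png'); c=s['color'].copy()
    for q in u: cv2.circle(c,tuple(np.int32(q.round())),1,(255,0,0),-1)
    s['color']=c; x,y=np.int32(u[0]); save(s,'h_'+n+'.png',(max(0,x-80),max(0,y-60),x+80,y+60),5)
E
```

```text
[605.61610402 -56.01407014 260.41365179] [ 9.99514972e-01  3.11409692e-02  8.69370544e-05 -2.32782203e-04]
top [[268.27280363 139.27129281]
 [268.07902497 140.62656705]]
side [[319.44367771 192.54509878]
 [318.5067474  195.22311416]]
```

View pics/h_side.png

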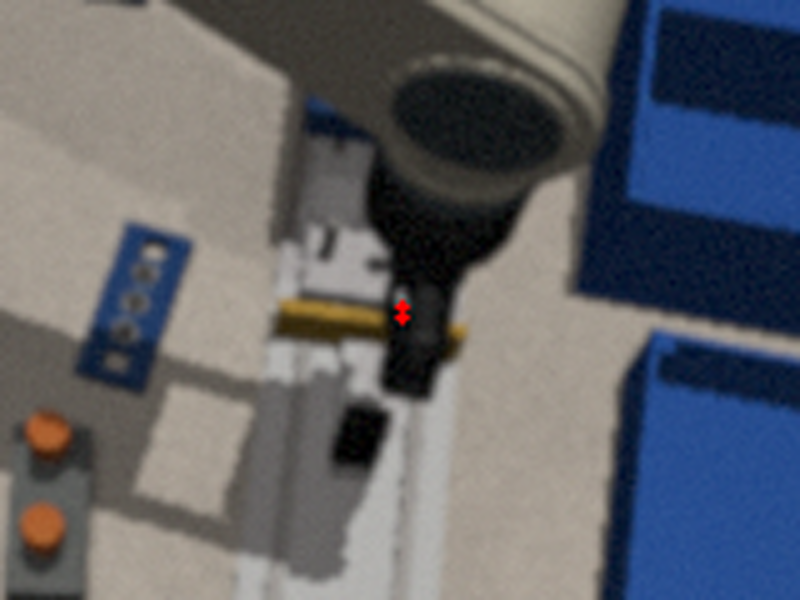

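```bash
python3 - <<'E'
from h import *
st=readout.read_state(); p=np.array(st['eef_pos'])
a=np.array([np.cos(1.635),np.sin(1.635)])
for n in('top','side'):
    s=snap(n); C=cloud(s); d=C-p; L=d[...,0]*a[0]+d[...,1]*a[1]; X=d[...,0]*a[1]-d[...,1]*a[0]
    k=(s['range_z']>0)&(abs(L)<90)&(abs(X)<60)&(d[...,2]>-30)&(d[...,2]<48)
    if k.sum():
        for lo in range(-30,48,8):
            kk=k&(d[...,2]>=lo)&(d[...,2]<lo+8)
            if kk.sum()>2: print(n,lo,kk.sum(),'L',np.percentile(L[kk],[5,50,95]).round(1),'X',np.percentile(X[kk],[5,50,95]).round(1))
E
```

```text
top 42 6 L [-49.9 -47.5 -44. ] X [-3.9  0.1  5. ]
side 34 3 L [-56.1 -51.  -48.3] X [-11.  -10.8 -10.4]
side 42 11 L [-75.7 -74.3 -52.3] X [-10.3  -2.1  11.5]
```

Emit:
{"method": "step_arm", "body": {
  "slide": [
    [0, 0, 5],
    [0, 0, 10],
    [0, 0, 15],
    [0, 0, 18.8],
    [0, 0, 18.8],
    [0, 0, 18.8]
  ],
  "twist": [
    [0, 0, 0],
    [0, 0, 0],
    [0, 0, 0],
    [0, 0, 0],
    [0, 0, 0],
    [0, 0, 0]
  ]
}}

```text
time: 3.55
eef_pos: [606.1, -55.4, 72.5]
tool_rot: [1.0, 0.031, -0.0, -0.0]
ft_force: [0.4, -0.3, 0.5]
grip_width: 85.4
```

Emit:
{"method": "step_arm", "body": {
  "slide": [
    [0, 0, 0],
    [0, 0, 0],
    [0, 0, 0],
    [0, 0, 0],
    [0, 0, 0],
    [0, 0, 0],
    [0, 0, 0],
    [0, 0, 0]
  ],
  "twist": [
    [0, 0, 0],
    [0, 0, 0],
    [0, 0, 0],
    [0, 0, 0],
    [0, 0, 0],
    [0, 0, 0],
    [0, 0, 0],
    [0, 0, 0]
  ],
  "hand": 1,
  "grip_force": 40
}}

```text
time: 4.35
eef_pos: [606.5, -55.4, 73.5]
tool_rot: [1.0, 0.031, 0.0, -0.0]
ft_force: [-1.8, 0.8, 4.8]
grip_width: 18.1
```

```bash
python3 m.py | grep -E "top|side|yellow|blue \[2|orange"; python3 -c "
from h import *
print(readout.read_state())"
```

```text
top
blue [236, 105, 61, 10, 257] cen [795.8 -32.8  14. ] rect 798.9 -57.7 [243.   38.3] 89.2 zmed 63.9 zmax 78.5
blue [223, 106, 1, 11, 11] cen [794.2 115.8  14. ] rect 794.2 115.8 [42.6  0. ] 0.8 zmed 58.3 zmax 70.2
yellow [241, 140, 3, 22, 40] cen [620.4  36.8  58.8] rect 618.4 36.3 [83.6  7.2] 3.8 zmed 58.8 zmax 68.9
yellow [134, 228, 12, 13, 120] cen [295.1 426.   45.6] rect 295.2 426.3 [45.9 42.7] 2.0 zmed 45.6 zmax 54.2
side
blue [255, 178, 21, 31, 227] cen [443.2  24.1  14. ] rect 443.2 26.9 [115.5  43.3] 85.0 zmed 13.1 zmax 20.3
orange [245, 215, 8, 7, 43] cen [ 419.5 -116.7  119.2] rect 420.0 -115.7 [21.2 19.4] 12.5 zmed 119.2 zmax 122.6
orange [244, 234, 7, 7, 43] cen [ 429.9 -174.9  119.5] rect 429.5 -174.9 [17.8 18.4] 12.5 zmed 119.5 zmax 123.2
yellow [295, 193, 9, 8, 48] cen [556.6  23.4  47. ] rect 558.2 24.3 [21.5 30.5] 87.1 zmed 47.0 zmax 343.2
{'time': 4.45, 'joint_pos': array([-1.10933857e-01,  6.36972227e-01,  1.75441418e+00,  1.14718071e-03,
        7.49981021e-01,  1.39642435e+00]), 'qd': array([ 7.67535329e-04, -5.83864714e-04,  8.67313503e-04,  6.42463500e-05,
       -2.67281660e-04, -9.40816211e-04]), 'joint_efforts': array([ -0.28442049, -55.86086154, -18.89736593,  -0.22367915,
        -0.40395163,  -0.15028687]), 'eef_pos': array([606.47985347, -55.35945457,  73.50987289]), 'tool_rot': array([ 9.99510131e-01,  3.12942951e-02,  1.67061584e-04, -3.71038510e-04]), 'ft_force': array([-0.37806819,  0.52416258,  6.87699378]), 'torque': array([ 0.10195833,  0.16418401, -0.13479657]), 'grip_width': 17.30236290631271}
```

Emit:
{"method": "step_arm", "body": {
  "slide": [
    [0, 1.5, 0],
    [0, 3, 0],
    [0, 4.5, 0],
    [0, 6, 0],
    [0, 7.5, 0],
    [0, 9, 0],
    [0, 10.5, 0],
    [0, 12, 0],
    [0, 12, 0]
  ],
  "twist": [
    [0, 0, 0],
    [0, 0, 0],
    [0, 0, 0],
    [0, 0, 0],
    [0, 0, 0],
    [0, 0, 0],
    [0, 0, 0],
    [0, 0, 0],
    [0, 0, 0]
  ]
}}

```text
time: 5.35
eef_pos: [613.9, -178.3, 73.6]
tool_rot: [1.0, 0.031, 0.0, 0.0]
ft_force: [-4.2, -2.5, 4.8]
grip_width: 17.8
```

Emit:
{"method": "step_arm", "body": {
  "slide": [
    [0, 0.5, 0],
    [0, 1, 0],
    [0, 1.5, 0],
    [0, 1.5, 0]
  ],
  "twist": [
    [0, 0, 0],
    [0, 0, 0],
    [0, 0, 0],
    [0, 0, 0]
  ]
}}

```text
time: 5.75
eef_pos: [614.8, -194.4, 73.6]
tool_rot: [1.0, 0.031, 0.0, 0.001]
ft_force: [-2.9, -2.9, 2.9]
grip_width: 17.5
```

```bash
python3 - <<'E'
from h import *
s=snap('side'); save(s,'s2.png',(200,80,360,300),3); 
s=snap('top'); save(s,'t2.png',(140,110,340,250),3.5)
E
```

```text
(no output)
```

View pics/s2.png

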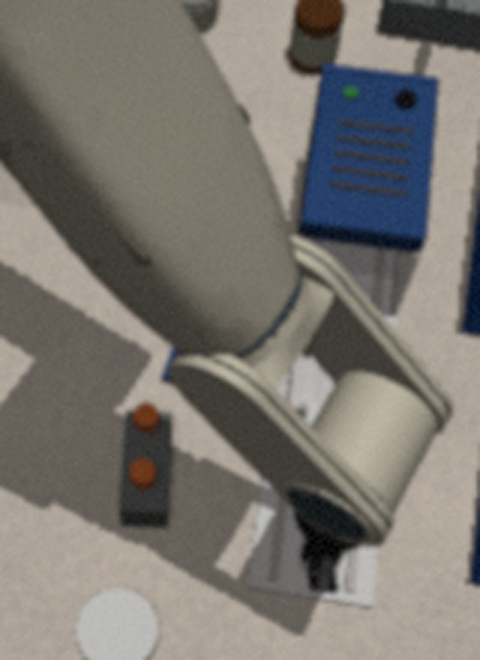

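The carriage is well out (hood at (370,160), handle at (322,560) near the bed's end). Keep pulling until the force shows the stop.

Emit:
{"method": "step_arm", "body": {
  "slide": [
    [0, 0.4, 0],
    [0, 0.8, 0],
    [0, 0.8, 0]
  ],
  "twist": [
    [0, 0, 0],
    [0, 0, 0],
    [0, 0, 0]
  ]
}}

```text
time: 6.15
eef_pos: [614.9, -196.9, 73.5]
tool_rot: [1.0, 0.031, -0.001, -0.003]
ft_force: [-2.5, 25.4, 8.9]
grip_width: 17.8
```

Emit:
{"method": "step_arm", "body": {
  "slide": [
    [0, 0.4, 0],
    [0, 0.8, 0],
    [0, 0.8, 0],
    [0, 0.8, 0]
  ],
  "twist": [
    [0, 0, 0],
    [0, 0, 0],
    [0, 0, 0],
    [0, 0, 0]
  ]
}}

```text
time: 6.55
eef_pos: [614.8, -197.0, 73.3]
tool_rot: [0.999, 0.031, -0.002, -0.007]
ft_force: [-2.7, 39.5, 12.3]
grip_width: 17.5
```

Emit:
{"method": "step_arm", "body": {
  "slide": [
    [0, 0, 0],
    [0, 0, 0]
  ],
  "twist": [
    [-0.014, 0, 0],
    [-0.014, 0, 0]
  ]
}}

```text
time: 6.75
eef_pos: [614.7, -195.4, 73.5]
tool_rot: [0.999, 0.032, -0.002, -0.001]
ft_force: [-3.9, 1.5, 4.0]
grip_width: 17.6
```

```bash
python3 -c "
from h import *
st=readout.read_state();print(st['eef_pos'],st['tool_rot'],st['ft_force'],slide(st['eef_pos'],1.635))"
```

```text
[ 614.7477114  -195.35492041   73.45997744] [ 9.99495622e-01  3.16543251e-02 -2.48298030e-03 -5.82532905e-04] [-3.94141092  1.51629089  4.04076786] (array([0., 0., 0.]), array([-0.0013,  0.0049, -0.0009]))
```

Emit:
{"method": "step_arm", "body": {
  "slide": [
    [0, 0, 0],
    [0, 0, 0],
    [0, 0, 0],
    [0, 0, 0],
    [0, 0, 0],
    [0, 0, -4],
    [0, 0, -8],
    [0, 0, -13],
    [0, 0, -18]
  ],
  "twist": [
    [0, 0, 0],
    [0, 0, 0],
    [0, 0, 0],
    [0, 0, 0],
    [0, 0, 0],
    [0, 0, 0],
    [0, 0, 0],
    [0, 0, 0],
    [0, 0, 0]
  ],
  "hand": -1
}}

```text
time: 7.65
eef_pos: [615.2, -195.6, 254.9]
tool_rot: [0.999, 0.032, -0.003, -0.001]
ft_force: [1.2, -1.0, -0.3]
grip_width: 85.7
```

```bash
python3 -c "
from h import *
print(slide([330,-520,300]))"
```

```text
(array([-30.53 ,  30.571,  -4.385]), array([-0.0016,  0.0058,  0.    ]))
```

Emit:
{"method": "step_arm", "body": {
  "slide": [
    [-30.5, 30.6, -4.4],
    [-30.5, 30.6, -4.4],
    [-30.5, 30.6, -4.4],
    [-30.5, 30.6, -4.4],
    [-30.5, 30.6, -4.4],
    [-30.5, 30.6, -4.4],
    [-30.5, 30.6, -4.4],
    [-30.5, 30.6, -4.4],
    [-30.5, 30.6, -4.4],
    [-30.5, 30.6, -4.4],
    [-30.5, 30.6, -4.4],
    [-30.5, 30.6, -4.4]
  ],
  "twist": [
    [-0.0016, 0.0058, 0],
    [-0.0016, 0.0058, 0],
    [-0.0016, 0.0058, 0],
    [-0.0016, 0.0058, 0],
    [-0.0016, 0.0058, 0],
    [-0.0016, 0.0058, 0],
    [-0.0016, 0.0058, 0],
    [-0.0016, 0.0058, 0],
    [-0.0016, 0.0058, 0],
    [-0.0016, 0.0058, 0],
    [-0.0016, 0.0058, 0],
    [-0.0016, 0.0058, 0]
  ]
}}

```text
time: 8.85
eef_pos: [330.8, -519.5, 299.8]
tool_rot: [0.999, 0.032, 0.0, -0.0]
ft_force: [0.4, -0.1, -0.6]
grip_width: 85.2
```

```bash
python3 m.py | grep -E "top|side|yellow|blue \[2|blue \[1|orange|black"; python3 - <<'E'
from h import *
a=np.array([np.cos(1.635),np.sin(1.635)]); hd=np.array([615,-195.8])
dk=hd+180*a; print('deck',dk)
ax=np.array([a[1],-a[0]])
pts=[[*(dk+44*t*a),40] for t in(-1,1)]+[[*(dk+sx*34.5*ax+sy*42*a),90] for sx in(-1,1) for sy in(-1,1)]
for n in('top','side'):
    s=snap(n); u=proj(s,pts); c=cv2.resize(s['color'],None,fx=6,fy=6,interpolation=cv2.INTER_CUBIC)
    for q in u: cv2.drawMarker(c,tuple(np.int32((q+.5)*6)),(255,0,0),0,12,1)
    x,y=np.int32(u[:2].mean(0)*6); cv2.imwrite('pics/d_%s.png'%n,c[y-180:y+180,x-200:x+200,::-1])
a,b=[cv2.imread('pics/d_%s.png'%n) for n in('top','side')]; cv2.imwrite('pics/d.png',np.hstack([a,b]))
E
```

```text
top
blue [180, 105, 40, 7, 59] cen [797.8 224.6  14. ] rect 795.8 213.4 [161.5  25.3] 81.2 zmed 11.8 zmax 85.9
blue [236, 105, 61, 10, 173] cen [799.2 -37.4  14. ] rect 798.9 -57.7 [243.   38.2] 89.2 zmed 69.3 zmax 80.8
blue [223, 106, 1, 10, 10] cen [796.3 115.8  14. ] rect 796.3 115.9 [38.3  0. ] 0.8 zmed 60.4 zmax 67.4
blue [138, 110, 38, 3, 52] cen [795.6 391.5  14. ] rect 795.8 387.0 [152.5   8.6] 89.4 zmed 10.7 zmax 76.6
blue [153, 118, 70, 8, 425] cen [751.6 256.2  14. ] rect 750.3 259.5 [280.6  29.8] 89.7 zmed 53.9 zmax 89.9
blue [228, 191, 30, 14, 180] cen [441.2  34.9  14. ] rect 441.8 34.3 [113.9  44.7] 85.3 zmed 13.9 zmax 25.6
blue [149, 210, 30, 13, 173] cen [367.1 342.8  14. ] rect 367.5 342.3 [ 43.2 115.4] 4.7 zmed 15.1 zmax 27.5
yellow [277, 138, 4, 31, 73] cen [ 608.  -103.4   58.4] rect 608.9 -103.4 [119.5   9. ] 3.2 zmed 58.4 zmax 73.7
yellow [134, 228, 12, 13, 117] cen [295.6 426.1  45.8] rect 295.2 426.3 [45.8 42.6] 2.0 zmed 45.8 zmax 56.9
side
blue [257, 106, 14, 26, 156] cen [370.4 331.1  14. ] rect 370.1 334.0 [ 40.8 115.8] 4.2 zmed 14.2 zmax 19.8
blue [255, 1
[... 507 characters left out ...]
6.8  18.7] 3.0 zmed 54.8 zmax 63.3
black [299, 87, 13, 6, 32] cen [502.7 444.8  81.3] rect 502.1 444.3 [19.3 44.7] 89.4 zmed 81.3 zmax 92.5
black [367, 106, 3, 4, 8] cen [739.  399.5  96.3] rect 738.0 400.4 [ 7.1 14.4] 5.3 zmed 96.3 zmax 109.1
black [364, 125, 4, 4, 8] cen [739.5 321.9  89.1] rect 738.3 321.7 [15.9  8.9] 33.6 zmed 89.1 zmax 111.8
black [362, 137, 4, 7, 9] cen [740.2 268.6  79.8] rect 741.3 269.3 [28.2  6.3] 78.0 zmed 79.8 zmax 104.6
black [359, 169, 3, 6, 8] cen [740.3 145.6  75. ] rect 739.6 144.9 [18.8  6.3] 83.8 zmed 75.0 zmax 90.2
black [301, 258, 11, 9, 70] cen [ 612.8 -204.    92.4] rect 612.7 -204.1 [27.9 24.4] 85.4 zmed 92.4 zmax 97.8
deck [603.45127683 -16.17086263]
```

View pics/d.png

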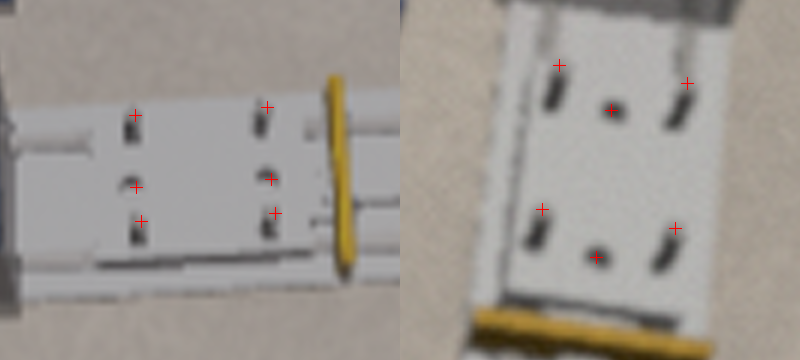

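Side view: the projected holes coincide with the dark holes (597,257) and (613,111). The top view is consistently about 5 mm off in y, so I trust the side view together with the grasp position. Next, plate A.

```bash
python3 -c "
from h import *
print(slide([442.3,30,180],-0.089))"
```

```text
(array([ 14.64 , -54.103,  12.024]), array([-2.000e-04, -3.000e-04, -1.417e+00]))
```

Emit:
{"method": "step_arm", "body": {
  "slide": [
    [14.64, -54.1, 0],
    [14.64, -54.1, 0],
    [14.64, -54.1, 0],
    [14.64, -54.1, 0],
    [14.64, -54.1, 0],
    [14.64, -54.1, 0],
    [14.64, -54.1, 0],
    [14.64, -54.1, 0],
    [14.64, -54.1, 0],
    [14.64, -54.1, 5],
    [14.64, -54.1, 12],
    [14.64, -54.1, 12],
    [14.64, -54.1, 12],
    [14.64, -54.1, 12],
    [14.64, -54.1, 12],
    [14.64, -54.1, 12],
    [14.64, -54.1, 12]
  ],
  "twist": [
    [0, 0, -1.417],
    [0, 0, -1.417],
    [0, 0, -1.417],
    [0, 0, -1.417],
    [0, 0, -1.417],
    [0, 0, -1.417],
    [0, 0, -1.417],
    [0, 0, -1.417],
    [0, 0, -1.417],
    [0, 0, -1.417],
    [0, 0, -1.417],
    [0, 0, -1.417],
    [0, 0, -1.417],
    [0, 0, -1.417],
    [0, 0, -1.417],
    [0, 0, -1.417],
    [0, 0, -1.417]
  ]
}}

```text
time: 10.75
eef_pos: [443.1, 29.4, 181.5]
tool_rot: [0.738, 0.675, 0.001, 0.001]
ft_force: [0.1, 0.2, 0.4]
grip_width: 85.4
```

```bash
python3 -c "
from h import *
print(readout.read_state()['joint_pos'],readout.read_state()['eef_pos'],slide([442.3,30,20],-0.089))"
```

```text
[3.92012319e-02 2.61884375e-01 2.07076227e+00 3.09267408e-04
 8.06266708e-01 1.29034990e-01] [443.09726457  29.35144899 181.51779558] (array([ 0.048, -0.128, 16.152]), array([ 0.0026, -0.0006, -0.001 ]))
```

Emit:
{"method": "step_arm", "body": {
  "slide": [
    [0, -0.1, 5],
    [0, -0.1, 10],
    [0, -0.1, 14],
    [0, -0.1, 16.1],
    [0, -0.1, 16.1],
    [0, -0.1, 16.1]
  ],
  "twist": [
    [0, 0, 0],
    [0, 0, 0],
    [0, 0, 0],
    [0, 0, 0],
    [0, 0, 0],
    [0, 0, 0]
  ]
}}

```text
time: 11.35
eef_pos: [443.1, 29.1, 21.2]
tool_rot: [0.738, 0.674, 0.001, 0.001]
ft_force: [0.8, -0.8, -0.3]
grip_width: 85.3
```

Emit:
{"method": "step_arm", "body": {
  "slide": [
    [0, 0, 0],
    [0, 0, 0],
    [0, 0, 0],
    [0, 0, 0],
    [0, 0, 0],
    [0, 0, 0]
  ],
  "twist": [
    [0, 0, 0],
    [0, 0, 0],
    [0, 0, 0],
    [0, 0, 0],
    [0, 0, 0],
    [0, 0, 0]
  ],
  "hand": 1,
  "grip_force": 50
}}

```text
time: 11.95
eef_pos: [444.1, 29.1, 22.9]
tool_rot: [0.738, 0.674, 0.002, 0.002]
ft_force: [-2.3, -1.4, 14.5]
grip_width: 48.1
```

Emit:
{"method": "step_arm", "body": {
  "slide": [
    [0, 0, -4],
    [0, 0, -8],
    [0, 0, -13],
    [0, 0, -13]
  ],
  "twist": [
    [0, 0, 0],
    [0, 0, 0],
    [0, 0, 0],
    [0, 0, 0]
  ]
}}

```text
time: 12.35
eef_pos: [447.1, 29.2, 158.9]
tool_rot: [0.738, 0.674, 0.007, 0.006]
ft_force: [0.7, 0.2, -1.2]
grip_width: 47.8
```

```bash
python3 - <<'E'
from h import *
s=snap('side'); st=readout.read_state(); p=np.array(st['eef_pos']);print(p,st['grip_width'],st['ft_force'],st['tool_rot'])
u=proj(s,[p])[0].astype(int); print(u); save(s,'g1.png',(u[0]-70,u[1]-60,u[0]+70,u[1]+60),5)
E
```

```text
[445.61823018  29.15044003 156.40587792] 48.368191167270176 [-0.22236773  0.44538873 -2.2308565 ] [0.73840553 0.67431803 0.00557344 0.00462657]
[267 172]
```

View pics/g1.png

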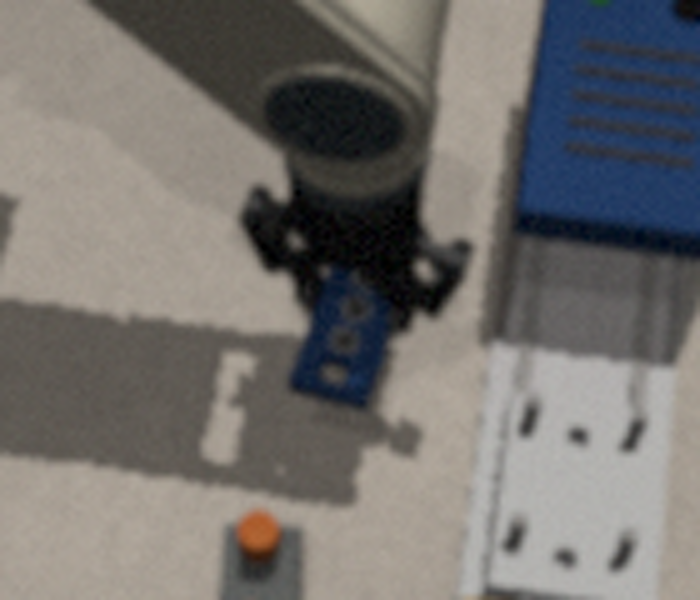

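```bash
python3 - <<'E'
from h import *
s=snap('side'); st=readout.read_state(); p=np.array(st['eef_pos']); M=R.from_quat(st['tool_rot'])
C=cloud(s); hsv=cv2.cvtColor(s['color'],cv2.COLOR_RGB2HSV).astype(int)
k=(hsv[...,0]>100)&(hsv[...,0]<130)&(hsv[...,1]>110); k[:172]=0; k[210:]=0; k[:,:245]=0;k[:,285:]=0
v,u=np.nonzero(k); P=plane(s,np.c_[u,v],p[2]-9); L=M.inv().apply(P-p)
print(p,len(L),'depth z',np.percentile(C[k][:,2],[10,50,90]))
print('x range',np.percentile(L[:,0],[1,99]),'y',np.percentile(L[:,1],[2,98]))
f=plane(s,[[263.1,186.1]],p[2]-9); print('hole rel',M.inv().apply(f-p), f)
print(slide([604,-16.2,156],0.059))
E
```

```text
[444.11205805  29.07097521 154.49334923] 198 depth z [143.70279735 146.59153484 149.12232306]
x range [-59.43884303  13.399843  ] y [-19.67361878  24.18848787]
hole rel [[-43.02185842   2.2297337    8.96050955]] [[442.52670607 -13.97120648 145.49334923]]
(array([-3.0590e+00,  1.6334e+01,  1.2000e-02]), array([ 0.0103, -0.0007, -0.1497]))
```

Emit:
{"method": "step_arm", "body": {
  "slide": [
    [-3.16, 5, 0],
    [-3.16, 10, 0],
    [-3.16, 14, 0],
    [-3.16, 16.3, 0],
    [-3.16, 16.3, 0],
    [-3.16, 16.3, 0],
    [-3.16, 16.3, 0]
  ],
  "twist": [
    [0.01, 0, -0.15],
    [0.01, 0, -0.15],
    [0.01, 0, -0.15],
    [0.01, 0, -0.15],
    [0.01, 0, -0.15],
    [0.01, 0, -0.15],
    [0.01, 0, -0.15]
  ]
}}

```text
time: 13.15
eef_pos: [601.4, -16.9, 154.5]
tool_rot: [0.686, 0.728, -0.001, -0.002]
ft_force: [-0.9, -0.7, -1.4]
grip_width: 48.1
```

```bash
python3 - <<'E'
from h import *
s=snap('side'); st=readout.read_state(); p=np.array(st['eef_pos']);print(p,slide([603.5,-17.2,95],0.059))
u=proj(s,[p])[0].astype(int); print(u); save(s,'g2.png',(u[0]-60,u[1]-40,u[0]+60,u[1]+70),5)
E
```

```text
[601.69154446 -16.92218631 154.97866505] (array([-0.044,  0.194,  5.997]), array([-0.0026, -0.001 ,  0.0006]))
[314 195]
```

View pics/g2.png

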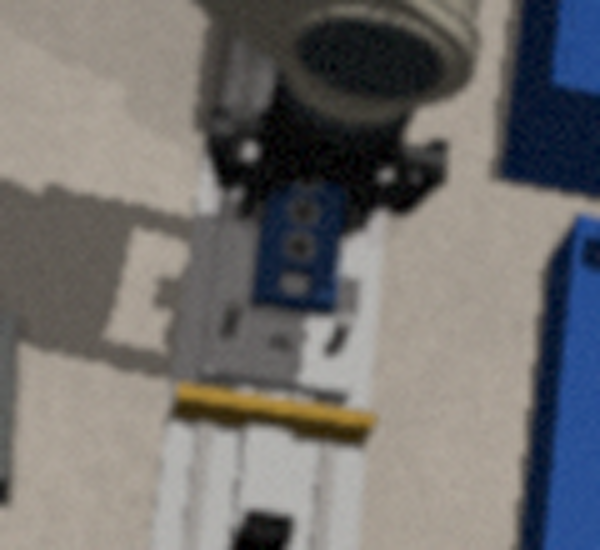

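Plate is held flat above the deck, with the plate's near hole at (294,283) and hole_a at (283,340). Descend.

Emit:
{"method": "step_arm", "body": {
  "slide": [
    [0, 0.19, 2],
    [0, 0.19, 5],
    [0, 0.19, 6.5],
    [0, 0.19, 6.5]
  ],
  "twist": [
    [0, 0, 0],
    [0, 0, 0],
    [0, 0, 0],
    [0, 0, 0]
  ]
}}

```text
time: 13.6
eef_pos: [601.3, -16.5, 87.9]
tool_rot: [0.686, 0.728, -0.002, -0.003]
ft_force: [-0.5, -0.4, -1.0]
grip_width: 47.9
```

Emit:
{"method": "step_arm", "body": {
  "slide": [
    [0, 0, 0.8],
    [0, 0, 1.6],
    [0, 0, 2.3],
    [0, 0, 2.3]
  ],
  "twist": [
    [0, 0, 0],
    [0, 0, 0],
    [0, 0, 0],
    [0, 0, 0]
  ]
}}

```text
time: 14.0
eef_pos: [600.7, -16.5, 64.2]
tool_rot: [0.686, 0.728, -0.002, -0.003]
ft_force: [1.2, 0.0, -1.6]
grip_width: 48.2
```

Emit:
{"method": "step_arm", "body": {
  "slide": [
    [-0.05, 0.15, 0],
    [-0.05, 0.25, 0],
    [-0.05, 0.25, 0.1],
    [-0.05, 0.25, 0.1]
  ],
  "twist": [
    [-0.006, 0, 0],
    [-0.006, 0, 0],
    [-0.006, 0, 0],
    [-0.006, 0, 0]
  ]
}}

```text
time: 14.4
eef_pos: [603.4, -16.9, 63.4]
tool_rot: [0.686, 0.728, -0.0, -0.001]
ft_force: [0.5, 0.5, -1.8]
grip_width: 47.9
```

```bash
python3 -c "
from h import *
st=readout.read_state();print(st['eef_pos'],st['ft_force'],slide([603.5,-17.2,63],0.059))"
```

```text
[603.40506451 -16.8750045   63.36681071] [ 0.50206903  0.53721901 -1.84759636] (array([-0.033,  0.008,  0.037]), array([-0.0016, -0.0015,  0.0006]))
```

Emit:
{"method": "step_arm", "body": {
  "slide": [
    [0, 0, 0.1],
    [0, 0, 0.1],
    [0, 0, 0.1],
    [0, 0, 0.1],
    [0, 0, 0.1],
    [0, 0, 0.1],
    [0, 0, -3],
    [0, 0, -7],
    [0, 0, -12],
    [0, 0, -16]
  ],
  "twist": [
    [0, 0, 0],
    [0, 0, 0],
    [0, 0, 0],
    [0, 0, 0],
    [0, 0, 0],
    [0, 0, 0],
    [0, 0, 0],
    [0, 0, 0],
    [0, 0, 0],
    [0, 0, 0]
  ],
  "hand": -1
}}

```text
time: 15.4
eef_pos: [603.9, -17.1, 225.8]
tool_rot: [0.686, 0.728, 0.0, -0.001]
ft_force: [0.1, 0.2, 0.0]
grip_width: 85.1
```

```bash
python3 -c "
from h import *
print(slide([369,336,230],0.077))"
```

```text
(array([ 36.648, -21.35 ,  -0.358]), array([-0.0004, -0.0014, -0.0174]))
```

Emit:
{"method": "step_arm", "body": {
  "slide": [
    [36.6, -21.3, -1],
    [36.6, -21.3, -1],
    [36.6, -21.3, -1],
    [36.6, -21.3, -1],
    [36.6, -21.3, -1],
    [36.6, -21.3, -1],
    [36.6, -21.3, -1],
    [36.6, -21.3, -1],
    [36.6, -21.3, -1],
    [36.6, -21.3, -1],
    [36.6, -21.3, -1],
    [36.6, -21.3, -1],
    [36.6, -21.3, -1]
  ],
  "twist": [
    [0, 0, -0.017],
    [0, 0, -0.017],
    [0, 0, -0.017],
    [0, 0, -0.017],
    [0, 0, -0.017],
    [0, 0, -0.017],
    [0, 0, -0.017],
    [0, 0, -0.017],
    [0, 0, -0.017],
    [0, 0, -0.017],
    [0, 0, -0.017],
    [0, 0, -0.017],
    [0, 0, -0.017]
  ]
}}

```text
time: 16.7
eef_pos: [370.1, 334.6, 236.4]
tool_rot: [0.68, 0.733, 0.0, -0.001]
ft_force: [0.6, -0.1, -0.4]
grip_width: 85.2
```

```bash
python3 m.py | grep -E "side|yellow|blue \[2|blue \[1|orange"; python3 - <<'E'
from h import *
s=snap('side'); save(s,'s3.png',(200,80,360,290),3.7); print(slide([369,337,21],0.077))
E
```

```text
blue [180, 105, 40, 7, 67] cen [797.6 221.3  14. ] rect 797.0 213.1 [161.4  25.3] 82.1 zmed 11.6 zmax 79.0
blue [223, 105, 1, 12, 12] cen [796.3 115.8  14. ] rect 796.4 115.9 [46.8  0. ] 0.8 zmed 62.4 zmax 69.9
blue [236, 105, 61, 10, 209] cen [797.5 -30.8  14. ] rect 798.9 -57.7 [243.   38.3] 89.2 zmed 67.8 zmax 81.0
blue [137, 111, 14, 2, 17] cen [793.8 439.5  14. ] rect 794.2 440.4 [53.6  4.3] 89.4 zmed 10.3 zmax 89.2
blue [161, 110, 15, 2, 17] cen [795.8 341.4  14. ] rect 797.5 339.5 [57.4  4.3] 89.5 zmed 10.8 zmax 20.5
blue [148, 118, 75, 7, 447] cen [751.5 258.6  14. ] rect 752.5 269.7 [301.4  25.6] 89.7 zmed 54.7 zmax 90.0
blue [240, 149, 30, 13, 196] cen [611.9 -11.1  14. ] rect 611.0 -11.8 [ 47.1 116.7] 3.4 zmed 54.7 zmax 65.2
yellow [277, 138, 4, 31, 72] cen [ 608.5 -103.5   57.3] rect 609.2 -103.5 [119.6   9. ] 3.2 zmed 57.3 zmax 69.2
side
blue [257, 106, 14, 26, 167] cen [369.6 331.5  14. ] rect 369.9 334.2 [ 41.9 116.5] 4.9 zmed 13.9 zmax 20.7
orange [245, 215, 7, 7, 37] cen [ 419.3 -116.4  118.7] rect 418.4 -115.8 [18.1 19.5] 13.2 zmed 118.7 zmax 121.2
orange [244, 234, 7, 7, 43] cen [ 429.9 -174.6  118.7] rect 429.5 -174.7 [17.8 18.4] 12.5 zmed 118.7 zmax 122.0
yellow [246, 88, 10, 15, 131] cen [301.5 408.7  43.2] rect 301.5 407.8 [34.8 68.2] 12.9 zmed 43.2 zmax 50.3
yellow [290, 232, 38, 11, 189] cen [ 610.4 -113.1   54.1] rect 610.2 -113.7 [116.9  19.2] 3.0 zmed 54.1 zmax 61.3
(array([ 0.192, -0.077, 21.54 ]), array([-0.0005, -0.0014, -0.0019]))
```

View pics/s3.png

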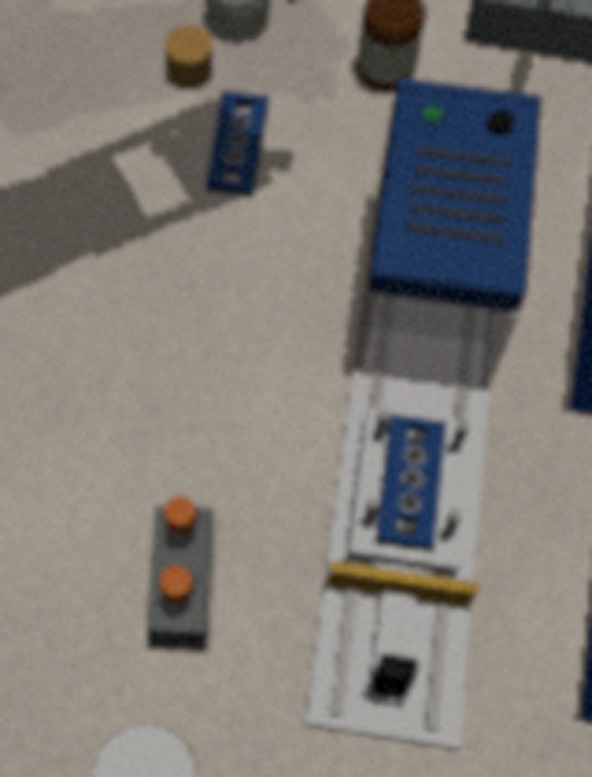

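Plate A lies between the posts, centred at (411,483). Plate B is at (237,143) and undisturbed. No others show. Pick B.

Emit:
{"method": "step_arm", "body": {
  "slide": [
    [0.2, -0.08, 5],
    [0.2, -0.08, 10],
    [0.2, -0.08, 15],
    [0.2, -0.08, 19],
    [0.2, -0.08, 21.3],
    [0.2, -0.08, 21.3],
    [0.2, -0.08, 21.3]
  ],
  "twist": [
    [0, 0, 0],
    [0, 0, 0],
    [0, 0, 0],
    [0, 0, 0],
    [0, 0, 0],
    [0, 0, 0],
    [0, 0, 0]
  ]
}}

```text
time: 17.55
eef_pos: [369.2, 336.9, 23.5]
tool_rot: [0.68, 0.733, -0.0, -0.001]
ft_force: [0.2, 0.5, 0.5]
grip_width: 85.5
```

Emit:
{"method": "step_arm", "body": {
  "slide": [
    [0, 0, 0],
    [0, 0, 0],
    [0, 0, 0],
    [0, 0, 0],
    [0, 0, 0],
    [0, 0, 0]
  ],
  "twist": [
    [0, 0, 0],
    [0, 0, 0],
    [0, 0, 0],
    [0, 0, 0],
    [0, 0, 0],
    [0, 0, 0]
  ],
  "hand": 1,
  "grip_force": 50
}}

```text
time: 18.15
eef_pos: [370.0, 337.5, 25.4]
tool_rot: [0.68, 0.733, 0.001, -0.001]
ft_force: [-1.1, -2.6, 11.6]
grip_width: 47.9
```

Emit:
{"method": "step_arm", "body": {
  "slide": [
    [0, 0, -5],
    [0, 0, -10],
    [0, 0, -15],
    [0, 0, -20],
    [0, 0, -21.5],
    [0, 0, -21.5]
  ],
  "twist": [
    [0, 0, 0],
    [0, 0, 0],
    [0, 0, 0],
    [0, 0, 0],
    [0, 0, 0],
    [0, 0, 0]
  ]
}}

```text
time: 18.75
eef_pos: [371.1, 338.1, 244.2]
tool_rot: [0.68, 0.733, 0.005, -0.0]
ft_force: [0.4, 0.2, -2.1]
grip_width: 47.4
```

```bash
python3 - <<'E'
from h import *
s=snap('side'); st=readout.read_state(); p=np.array(st['eef_pos']);print(p,st['grip_width'])
u=proj(s,[p])[0].astype(int); print(u); save(s,'g3.png',(u[0]-50,u[1]-40,u[0]+50,u[1]+50),6)
print(slide([603.5,-17,239],0.059))
E
```

```text
[370.0424182  337.19015489 241.78990105] 47.34347259675349
[264  73]
(array([-37.065,  20.634,   0.193]), array([ 0.004 , -0.0046,  0.0158]))
```

View pics/g3.png

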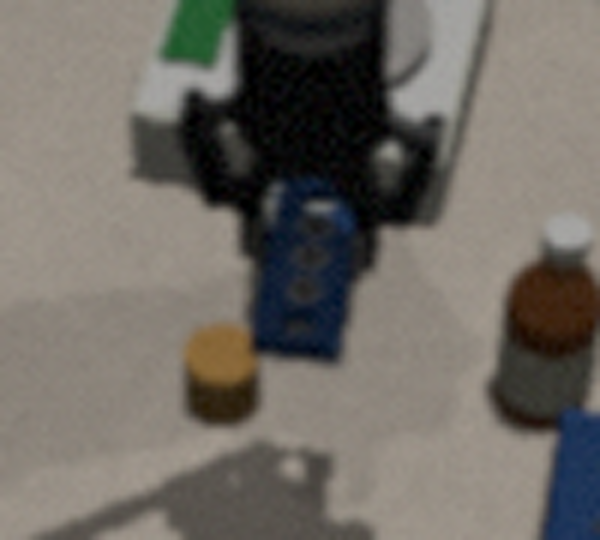

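```bash
python3 - <<'E'
from h import *
s=snap('side'); st=readout.read_state(); p=np.array(st['eef_pos']); M=R.from_quat(st['tool_rot'])
uv=np.array([[298,327],[308,255],[320,208]])/6+[264-50,73-40]-.5
print(p,M.inv().apply(plane(s,uv,p[2]-11.4)-p).round(1))
hsv=cv2.cvtColor(s['color'],cv2.COLOR_RGB2HSV).astype(int)
k=(hsv[...,0]>100)&(hsv[...,0]<130)&(hsv[...,1]>110); k[:60]=0;k[96:]=0;k[:,:250]=0;k[:,275:]=0
v,u=np.nonzero(k);L=M.inv().apply(plane(s,np.c_[u,v],p[2]-11.4)-p);print(np.percentile(L[:,0],[1,99]))
print(slide([603.5,-17,239],0.059))
E
```

```text
[369.33681254 336.54807429 240.17309878] [[-42.4   1.9  11.3]
 [  8.5   0.3  11.4]
 [ 43.1   2.2  11.5]]
[-61.66960261  65.39844034]
(array([-37.003,  20.714,   0.05 ]), array([ 0.0013, -0.0026,  0.0156]))
```

Emit:
{"method": "step_arm", "body": {
  "slide": [
    [-37, 20.7, 0],
    [-37, 20.7, 0],
    [-37, 20.7, 0],
    [-37, 20.7, 0],
    [-37, 20.7, 0],
    [-37, 20.7, 0],
    [-37, 20.7, 0],
    [-37, 20.7, 0],
    [-37, 20.7, 0],
    [-37, 20.7, 0],
    [-37, 20.7, 0],
    [-37, 20.7, 0],
    [-37, 20.7, 5],
    [-37, 20.7, 9],
    [-37, 20.7, 9],
    [-37, 20.7, 9]
  ],
  "twist": [
    [0, -0.003, 0.016],
    [0, -0.003, 0.016],
    [0, -0.003, 0.016],
    [0, -0.003, 0.016],
    [0, -0.003, 0.016],
    [0, -0.003, 0.016],
    [0, -0.003, 0.016],
    [0, -0.003, 0.016],
    [0, -0.003, 0.016],
    [0, -0.003, 0.016],
    [0, -0.003, 0.016],
    [0, -0.003, 0.016],
    [0, -0.003, 0.016],
    [0, -0.003, 0.016],
    [0, -0.003, 0.016],
    [0, -0.003, 0.016]
  ]
}}

```text
time: 20.45
eef_pos: [602.9, -15.8, 149.5]
tool_rot: [0.686, 0.728, -0.0, -0.0]
ft_force: [-0.1, -0.8, -1.6]
grip_width: 47.2
```

```bash
python3 -c "
from h import *
print(slide([603.5,-17,110],0.059))"
```

```text
(array([-0.128,  0.055,  3.951]), array([-0.0005,  0.0001,  0.001 ]))
```

Emit:
{"method": "step_arm", "body": {
  "slide": [
    [-0.13, 0.06, 2],
    [-0.13, 0.06, 4],
    [-0.13, 0.06, 5],
    [-0.13, 0.06, 5.0],
    [-0.13, 0.06, 5.0]
  ],
  "twist": [
    [0, 0, 0],
    [0, 0, 0],
    [0, 0, 0],
    [0, 0, 0],
    [0, 0, 0]
  ]
}}

```text
time: 20.95
eef_pos: [604.5, -16.9, 101.1]
tool_rot: [0.685, 0.728, 0.0, 0.001]
ft_force: [-0.2, 0.2, -1.8]
grip_width: 47.5
```

```bash
python3 -c "
from h import *
print(slide([603.5,-17,81],0.059))"
```

```text
(array([-1.000e-03, -1.040e-01,  2.005e+00]), array([0.0016, 0.0004, 0.0012]))
```

Emit:
{"method": "step_arm", "body": {
  "slide": [
    [0, -0.1, 0.7],
    [0, -0.1, 1.4],
    [0, -0.1, 2.0],
    [0, -0.1, 2.1],
    [0, -0.1, 2.1]
  ],
  "twist": [
    [0, 0, 0],
    [0, 0, 0],
    [0, 0, 0],
    [0, 0, 0],
    [0, 0, 0]
  ]
}}

```text
time: 21.45
eef_pos: [603.4, -17.0, 79.8]
tool_rot: [0.685, 0.728, 0.0, 0.0]
ft_force: [0.7, -0.2, -1.4]
grip_width: 47.3
```

```bash
python3 -c "
from h import *
st=readout.read_state();print(st['eef_pos'],st['ft_force'],slide([603.5,-17,79],0.059))"
```

```text
[603.41449709 -16.97215776  79.77810513] [ 0.68246181 -0.1865658  -1.38371046] (array([-0.003,  0.008,  0.078]), array([0.0011, 0.0003, 0.0012]))
```

Emit:
{"method": "step_arm", "body": {
  "slide": [
    [0, 0, 0.08],
    [0, 0, 0.08],
    [0, 0, 0.08],
    [0, 0, 0.08],
    [0, 0, 0.08],
    [0, 0, 0.08],
    [0, 0, -3],
    [0, 0, -7],
    [0, 0, -12],
    [0, 0, -16]
  ],
  "twist": [
    [0, 0, 0],
    [0, 0, 0],
    [0, 0, 0],
    [0, 0, 0],
    [0, 0, 0],
    [0, 0, 0],
    [0, 0, 0],
    [0, 0, 0],
    [0, 0, 0],
    [0, 0, 0]
  ],
  "hand": -1
}}

```text
time: 22.45
eef_pos: [603.5, -16.9, 242.3]
tool_rot: [0.685, 0.728, 0.001, 0.001]
ft_force: [0.7, -0.0, -0.4]
grip_width: 85.4
```

```bash
python3 -c "
from h import *
print(slide([430,-310,240],0.059))"
```

```text
(array([-28.208, -19.082,   0.195]), array([0.0024, 0.0004, 0.0013]))
```

Emit:
{"method": "step_arm", "body": {
  "slide": [
    [30, -19, 0],
    [30, -19, 0],
    [30, -19, 0],
    [30, -19, 0],
    [30, -19, 0],
    [30, -19, 0],
    [30, -19, 0],
    [30, -19, 0],
    [30, -19, 0]
  ],
  "twist": [
    [0, 0, 0],
    [0, 0, 0],
    [0, 0, 0],
    [0, 0, 0],
    [0, 0, 0],
    [0, 0, 0],
    [0, 0, 0],
    [0, 0, 0],
    [0, 0, 0]
  ]
}}

```text
time: 23.35
eef_pos: [395.0, 272.0, 241.9]
tool_rot: [0.684, 0.729, 0.001, 0.001]
ft_force: [0.4, -0.1, 0.4]
grip_width: 85.0
```

```bash
python3 - <<'E'
from h import *
from m import comps
for n in('top','side'):
    s=snap(n); C=cloud(s); hsv=cv2.cvtColor(s['color'],cv2.COLOR_RGB2HSV).astype(int)
    m=(hsv[...,0]<18)&(hsv[...,1]>130)&(hsv[...,2]>60)&(C[...,0]>380)&(C[...,0]<480)&(C[...,1]<-60)&(C[...,1]>-230)
    for k,st,c in comps(s,m):
        zt=k&(C[...,2]>112); v,u=np.nonzero(zt); print(n,st,c,'cen107',plane(s,[c],107)[0].round(1),'top120',plane(s,[[u.mean(),v.mean()]],120)[0].round(1))
a=1.630; A=np.array([np.cos(a),np.sin(a)]); dk=np.array([603.7,-16.2]); s=snap('side')
pts=[[*(dk+44*t*A),68] for t in(-1,1)]+[[*dk,68]]
u=proj(s,pts); f=7; c=cv2.resize(s['color'],None,fx=f,fy=f,interpolation=cv2.INTER_CUBIC)
for q in u: cv2.drawMarker(c,tuple(np.int32((q+.5)*f)),(255,0,0),0,10,1)
x,y=np.int32(u[2]*f); cv2.imwrite('pics/st.png',c[y-240:y+240,x-200:x+200,::-1])
E
```

```text
top [295 194   7   7  38] [297.94736842 197.07894737] cen107 [ 429.5 -170.5  107. ] top120 [ 426.9 -169.1  120. ]
top [279 197   7   7  37] [282. 200.] cen107 [ 418.5 -111.6  107. ] top120 [ 416.7 -110.7  120. ]
side [245 215   8   8  56] [248.28571429 218.5       ] cen107 [ 418.3 -112.8  107. ] top120 [ 420.2 -117.2  120. ]
side [243 233   9   9  64] [247.171875 237.140625] cen107 [ 428.8 -171.3  107. ] top120 [ 430.8 -175.   120. ]
```

View pics/st.png

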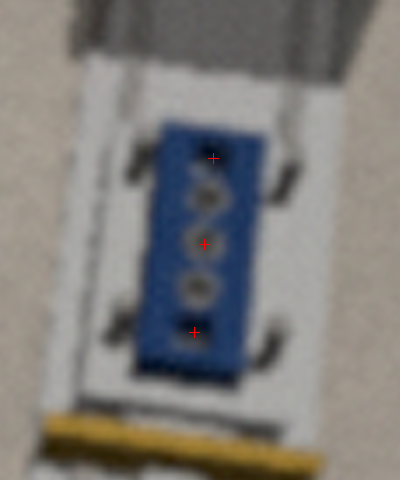

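Stack is square: the projected deck centre and hole positions fall on the plate's seat and hole centres. Now the rods.

```bash
python3 -c "
from h import *
print(slide([418.8,-115.5,180],0.1))"
```

```text
(array([-38.631,  -0.07 ,   6.199]), array([ 0.0027,  0.0007, -0.0409]))
```

Emit:
{"method": "step_arm", "body": {
  "slide": [
    [-38.63, -0.07, 2],
    [-38.63, -0.07, 2],
    [-38.63, -0.07, 2],
    [-38.63, -0.07, 2],
    [-38.63, -0.07, 3],
    [-38.63, -0.07, 4],
    [-38.63, -0.07, 5],
    [-38.63, -0.07, 6.2],
    [-38.63, -0.07, 6.2],
    [-38.63, -0.07, 6.2],
    [-38.63, -0.07, 6.2],
    [-38.63, -0.07, 6.2]
  ],
  "twist": [
    [0.003, 0.001, -0.041],
    [0.003, 0.001, -0.041],
    [0.003, 0.001, -0.041],
    [0.003, 0.001, -0.041],
    [0.003, 0.001, -0.041],
    [0.003, 0.001, -0.041],
    [0.003, 0.001, -0.041],
    [0.003, 0.001, -0.041],
    [0.003, 0.001, -0.041],
    [0.003, 0.001, -0.041],
    [0.003, 0.001, -0.041],
    [0.003, 0.001, -0.041]
  ]
}}

```text
time: 24.7
eef_pos: [419.0, -115.0, 180.5]
tool_rot: [0.67, 0.742, 0.0, 0.0]
ft_force: [-0.3, 0.1, 0.2]
grip_width: 85.2
```

```bash
python3 -c "
from h import *
print(readout.read_state()['eef_pos'],slide([418.8,-115.5,109],0.1))"
```

```text
[ 419.04167643 -114.95247316  180.54030479] (array([-0.052, -0.034,  7.154]), array([0.0006, 0.    , 0.0011]))
```

Emit:
{"method": "step_arm", "body": {
  "slide": [
    [-0.05, -0.03, 3],
    [-0.05, -0.03, 6],
    [-0.05, -0.03, 7.1],
    [-0.05, -0.03, 7.1],
    [-0.05, -0.03, 7.1]
  ],
  "twist": [
    [0, 0, 0],
    [0, 0, 0],
    [0, 0, 0],
    [0, 0, 0],
    [0, 0, 0]
  ]
}}

```text
time: 25.2
eef_pos: [419.4, -115.2, 110.2]
tool_rot: [0.67, 0.742, 0.0, 0.001]
ft_force: [-0.3, -0.1, 0.1]
grip_width: 85.8
```

Emit:
{"method": "step_arm", "body": {
  "slide": [
    [0, 0, 0],
    [0, 0, 0],
    [0, 0, 0],
    [0, 0, 0],
    [0, 0, 0],
    [0, 0, 0],
    [0, 0, 0]
  ],
  "twist": [
    [0, 0, 0],
    [0, 0, 0],
    [0, 0, 0],
    [0, 0, 0],
    [0, 0, 0],
    [0, 0, 0],
    [0, 0, 0]
  ],
  "hand": 1,
  "grip_force": 50
}}

```text
time: 25.9
eef_pos: [419.5, -115.3, 110.7]
tool_rot: [0.67, 0.742, 0.0, 0.001]
ft_force: [-0.9, -0.8, 5.5]
grip_width: 24.5
```

Emit:
{"method": "step_arm", "body": {
  "slide": [
    [0, 0, -2],
    [0, 0, -5],
    [0, 0, -9],
    [0, 0, -12],
    [0, 0, -12],
    [0, 0, -12]
  ],
  "twist": [
    [0, 0, 0],
    [0, 0, 0],
    [0, 0, 0],
    [0, 0, 0],
    [0, 0, 0],
    [0, 0, 0]
  ]
}}

```text
time: 26.5
eef_pos: [419.3, -115.3, 230.9]
tool_rot: [0.67, 0.742, 0.001, 0.001]
ft_force: [-0.3, 0.1, -1.0]
grip_width: 24.4
```

```bash
python3 - <<'E'
from h import *
s=snap('side'); st=readout.read_state(); p=np.array(st['eef_pos']);M=R.from_quat(st['tool_rot']); print(p,st['grip_width'],st['ft_force'])
tip=p+M.apply([0,0,104.7]); u=proj(s,[p,tip]); print(u)
f=7;c=cv2.resize(s['color'],None,fx=f,fy=f,interpolation=cv2.INTER_CUBIC)
for q in u: cv2.drawMarker(c,tuple(np.int32((q+.5)*f)),(0,255,0),0,10,1)
x,y=np.int32(u.mean(0)*f); cv2.imwrite('pics/r1.png',c[max(0,y-240):y+240,x-200:x+200,::-1])
print(slide([601.1,27.7,230],0.059))
E
```

```text
[ 418.68451786 -115.09261521  230.0198306 ] 24.691505603720945 [-0.15099391 -0.02024905 -1.71059224]
[[246.99069034 202.87925945]
 [248.08981957 216.98675547]]
(array([1.2350e+01, 1.9599e+01, 1.1000e-02]), array([0.0006, 0.0001, 0.0429]))
```

View pics/r1.png

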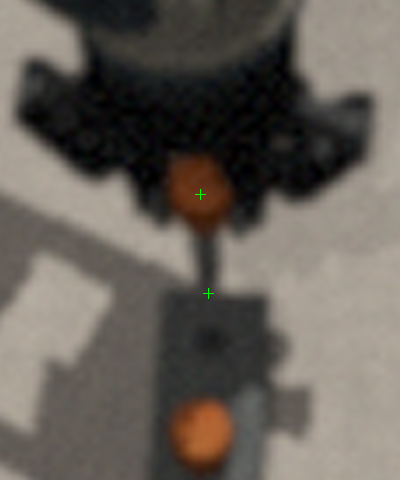

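Rod is held upright; the head (200,193) and the tip (208,290) match the predicted marks. Move over hole_b.

Emit:
{"method": "step_arm", "body": {
  "slide": [
    [12.35, 19.6, 0],
    [12.35, 19.6, 0],
    [12.35, 19.6, 0],
    [12.35, 19.6, 0],
    [12.35, 19.6, 0],
    [12.35, 19.6, 0],
    [12.35, 19.6, 0],
    [12.35, 19.6, 0],
    [12.35, 19.6, 0]
  ],
  "twist": [
    [0, 0, 0.043],
    [0, 0, 0.043],
    [0, 0, 0.043],
    [0, 0, 0.043],
    [0, 0, 0.043],
    [0, 0, 0.043],
    [0, 0, 0.043],
    [0, 0, 0.043],
    [0, 0, 0.043]
  ]
}}

```text
time: 27.45
eef_pos: [599.9, 26.8, 229.5]
tool_rot: [0.686, 0.727, -0.0, -0.0]
ft_force: [-0.0, -0.5, -0.6]
grip_width: 24.5
```

```bash
python3 -c "
from h import *
print(readout.read_state()['eef_pos'],slide([601.1,27.7,180],0.059))"
```

```text
[599.94678566  26.84502305 229.4942631 ] (array([0.079, 0.125, 4.949]), array([-0.0011,  0.0001, -0.0012]))
```

Emit:
{"method": "step_arm", "body": {
  "slide": [
    [0.08, 0.125, 2],
    [0.08, 0.125, 4],
    [0.08, 0.125, 4.9],
    [0.08, 0.125, 4.9],
    [0.08, 0.125, 4.9]
  ],
  "twist": [
    [0, 0, 0],
    [0, 0, 0],
    [0, 0, 0],
    [0, 0, 0],
    [0, 0, 0]
  ]
}}

```text
time: 27.95
eef_pos: [601.2, 27.4, 181.1]
tool_rot: [0.687, 0.727, -0.0, -0.0]
ft_force: [-0.0, 0.9, -0.5]
grip_width: 24.4
```

```bash
python3 - <<'E'
from h import *
s=snap('side'); st=readout.read_state(); p=np.array(st['eef_pos']);M=R.from_quat(st['tool_rot']); print(p,st['ft_force'],slide([601.1,27.7,160],0.059))
tip=p+M.apply([0,0,104.7]); u=proj(s,[tip,[601.1,27.7,68]]); print(u)
f=8;c=cv2.resize(s['color'],None,fx=f,fy=f,interpolation=cv2.INTER_CUBIC)
x,y=np.int32(u.mean(0)*f); cv2.imwrite('pics/r2.png',c[max(0,y-160):y+240,x-200:x+200,::-1])
E
```

```text
[601.5835285   27.4800483  181.43820683] [-0.25369727 -0.5969839  -0.27104504] (array([ 0.025, -0.048,  2.144]), array([ 0.0003,  0.0001, -0.0015]))
[[313.50078764 193.9717684 ]
 [312.99427152 195.01817925]]
```

View pics/r2.png

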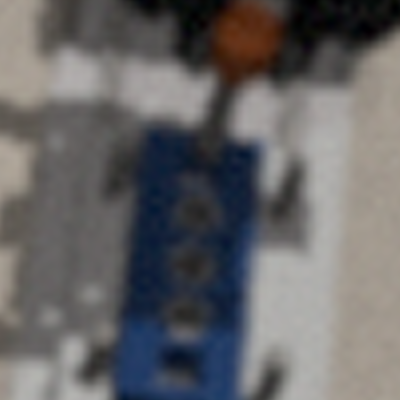

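Tip is over the far hole at (207,152). Insert.

Emit:
{"method": "step_arm", "body": {
  "slide": [
    [0.02, -0.04, 1],
    [0.02, -0.04, 2],
    [0.02, -0.04, 3],
    [0.02, -0.04, 3]
  ],
  "twist": [
    [0, 0, 0],
    [0, 0, 0],
    [0, 0, 0],
    [0, 0, 0]
  ]
}}

```text
time: 28.4
eef_pos: [599.9, 27.7, 149.4]
tool_rot: [0.686, 0.727, -0.001, -0.001]
ft_force: [-0.4, -0.6, -0.6]
grip_width: 24.7
```

Emit:
{"method": "step_arm", "body": {
  "slide": [
    [0, 0, 0.7],
    [0, 0, 1.4],
    [0, 0, 1.4]
  ],
  "twist": [
    [0, 0, 0],
    [0, 0, 0],
    [0, 0, 0]
  ]
}}

```text
time: 28.7
eef_pos: [600.9, 27.4, 134.9]
tool_rot: [0.686, 0.727, -0.001, -0.0]
ft_force: [3.6, -2.3, -1.8]
grip_width: 24.9
```

Emit:
{"method": "step_arm", "body": {
  "slide": [
    [0, 0, 0.7],
    [0, 0, 1.4],
    [0, 0, 1.6],
    [0, 0, 1.6]
  ],
  "twist": [
    [0, 0, 0],
    [0, 0, 0],
    [0, 0, 0],
    [0, 0, 0]
  ]
}}

```text
time: 29.1
eef_pos: [601.6, 27.3, 118.8]
tool_rot: [0.686, 0.727, -0.0, 0.0]
ft_force: [4.9, -2.5, 0.2]
grip_width: 24.6
```

Emit:
{"method": "step_arm", "body": {
  "slide": [
    [0, 0, 0],
    [0, 0, 0],
    [0, 0, 0],
    [0, 0, 0],
    [0, 0, 0],
    [0, 0, 0],
    [0, 0, -3],
    [0, 0, -7],
    [0, 0, -11]
  ],
  "twist": [
    [0, 0, 0],
    [0, 0, 0],
    [0, 0, 0],
    [0, 0, 0],
    [0, 0, 0],
    [0, 0, 0],
    [0, 0, 0],
    [0, 0, 0],
    [0, 0, 0]
  ],
  "hand": -1
}}

```text
time: 30.0
eef_pos: [601.0, 27.4, 229.6]
tool_rot: [0.686, 0.727, -0.001, -0.0]
ft_force: [0.6, 0.6, 0.1]
grip_width: 85.4
```

```bash
python3 -c "
from h import *
print(slide([429,-174.5,180],0.1))"
```

```text
(array([-19.158, -18.328,   4.994]), array([-0.0013,  0.0006, -0.0423]))
```

Emit:
{"method": "step_arm", "body": {
  "slide": [
    [-19.16, -18.33, 0],
    [-19.16, -18.33, 0],
    [-19.16, -18.33, 0],
    [-19.16, -18.33, 0],
    [-19.16, -18.33, 0],
    [-19.16, -18.33, 2],
    [-19.16, -18.33, 5],
    [-19.16, -18.33, 5],
    [-19.16, -18.33, 5],
    [-19.16, -18.33, 5]
  ],
  "twist": [
    [0, 0, -0.042],
    [0, 0, -0.042],
    [0, 0, -0.042],
    [0, 0, -0.042],
    [0, 0, -0.042],
    [0, 0, -0.042],
    [0, 0, -0.042],
    [0, 0, -0.042],
    [0, 0, -0.042],
    [0, 0, -0.042]
  ]
}}

```text
time: 31.0
eef_pos: [429.9, -174.5, 181.0]
tool_rot: [0.671, 0.742, -0.0, 0.001]
ft_force: [1.1, -0.5, 0.2]
grip_width: 85.7
```

```bash
python3 -c "
from h import *
print(readout.read_state()['eef_pos'],slide([429.3,-174.5,110],0.1))"
```

```text
[ 429.94603704 -174.48483736  181.01983554] (array([ 0.015, -0.065,  7.102]), array([0.    , 0.0014, 0.0005]))
```

Emit:
{"method": "step_arm", "body": {
  "slide": [
    [0.01, -0.06, 3],
    [0.01, -0.06, 6],
    [0.01, -0.06, 7.1],
    [0.01, -0.06, 7.1],
    [0.01, -0.06, 7.1]
  ],
  "twist": [
    [0, 0, 0],
    [0, 0, 0],
    [0, 0, 0],
    [0, 0, 0],
    [0, 0, 0]
  ]
}}

```text
time: 31.5
eef_pos: [430.2, -174.7, 111.0]
tool_rot: [0.671, 0.742, -0.0, 0.001]
ft_force: [-0.2, -0.1, -0.1]
grip_width: 85.6
```

Emit:
{"method": "step_arm", "body": {
  "slide": [
    [0, 0, 0],
    [0, 0, 0],
    [0, 0, 0],
    [0, 0, 0],
    [0, 0, 0],
    [0, 0, 0],
    [0, 0, 0]
  ],
  "twist": [
    [0, 0, 0],
    [0, 0, 0],
    [0, 0, 0],
    [0, 0, 0],
    [0, 0, 0],
    [0, 0, 0],
    [0, 0, 0]
  ],
  "hand": 1,
  "grip_force": 50
}}

```text
time: 32.2
eef_pos: [430.2, -174.8, 111.4]
tool_rot: [0.67, 0.742, -0.0, 0.001]
ft_force: [-1.7, 1.6, 5.9]
grip_width: 24.7
```

Emit:
{"method": "step_arm", "body": {
  "slide": [
    [0, 0, -2],
    [0, 0, -5],
    [0, 0, -9],
    [0, 0, -12],
    [0, 0, -12],
    [0, 0, -12]
  ],
  "twist": [
    [0, 0, 0],
    [0, 0, 0],
    [0, 0, 0],
    [0, 0, 0],
    [0, 0, 0],
    [0, 0, 0]
  ]
}}

```text
time: 32.8
eef_pos: [430.0, -174.6, 231.6]
tool_rot: [0.671, 0.742, -0.0, 0.002]
ft_force: [0.0, 0.7, -1.3]
grip_width: 24.9
```

```bash
python3 -c "
from h import *
print(readout.read_state()['eef_pos'],slide([606.3,-60.1,230],0.059))"
```

```text
[ 430.03012419 -174.55407332  231.61449517] (array([ 9.611, 18.69 ,  0.174]), array([0.0021, 0.0026, 0.042 ]))
```

Emit:
{"method": "step_arm", "body": {
  "slide": [
    [9.61, 18.69, 0.1],
    [9.61, 18.69, 0.1],
    [9.61, 18.69, 0.1],
    [9.61, 18.69, 0.1],
    [9.61, 18.69, 0.1],
    [9.61, 18.69, 0.1],
    [9.61, 18.69, 0.1],
    [9.61, 18.69, 0.1]
  ],
  "twist": [
    [0.002, 0.003, 0.042],
    [0.002, 0.003, 0.042],
    [0.002, 0.003, 0.042],
    [0.002, 0.003, 0.042],
    [0.002, 0.003, 0.042],
    [0.002, 0.003, 0.042],
    [0.002, 0.003, 0.042],
    [0.002, 0.003, 0.042]
  ]
}}

```text
time: 33.6
eef_pos: [604.6, -61.0, 229.9]
tool_rot: [0.686, 0.727, -0.001, -0.001]
ft_force: [-0.3, -1.0, -0.8]
grip_width: 24.7
```

```bash
python3 -c "
from h import *
print(readout.read_state()['eef_pos'],slide([606.3,-60.1,181],0.059))"
```

```text
[604.5585643  -61.00301174 229.92632361] (array([0.077, 0.19 , 4.892]), array([-0.0022, -0.0006, -0.0012]))
```

Emit:
{"method": "step_arm", "body": {
  "slide": [
    [0.08, 0.19, 2],
    [0.08, 0.19, 4],
    [0.08, 0.19, 4.9],
    [0.08, 0.19, 4.9],
    [0.08, 0.19, 4.9]
  ],
  "twist": [
    [0, 0, 0],
    [0, 0, 0],
    [0, 0, 0],
    [0, 0, 0],
    [0, 0, 0]
  ]
}}

```text
time: 34.1
eef_pos: [606.3, -60.5, 181.5]
tool_rot: [0.687, 0.727, -0.0, -0.001]
ft_force: [-0.1, -0.8, 0.1]
grip_width: 24.4
```

```bash
python3 - <<'E'
from h import *
s=snap('side'); st=readout.read_state(); p=np.array(st['eef_pos']);M=R.from_quat(st['tool_rot']); print(p,st['ft_force'],slide([606.3,-60.1,160],0.059))
tip=p+M.apply([0,0,105]); u=proj(s,[tip,[606.3,-60.1,68]]); print(u)
f=6;c=cv2.resize(s['color'],None,fx=f,fy=f,interpolation=cv2.INTER_CUBIC)
x,y=np.int32(u.mean(0)*f); cv2.imwrite('pics/r3.png',c[max(0,y-240):y+200,x-200:x+200,::-1])
E
```

```text
[606.6380015  -60.45440173 181.86867652] [-0.05055737  0.05926616 -0.68587514] (array([ 0.037, -0.03 ,  2.187]), array([-0.0009, -0.0003, -0.0017]))
[[310.74711579 218.96954729]
 [310.32810284 219.88034697]]
```

View pics/r3.png

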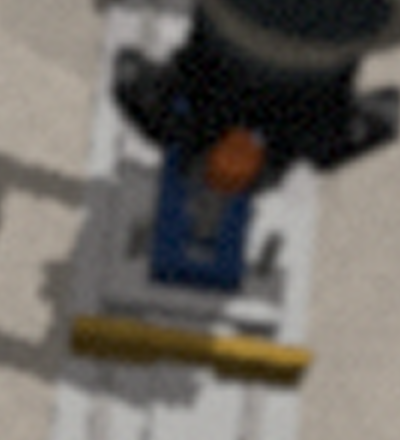

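Emit:
{"method": "step_arm", "body": {
  "slide": [
    [0.03, -0.03, 1],
    [0.03, -0.03, 2],
    [0.03, -0.03, 3],
    [0.03, -0.03, 3]
  ],
  "twist": [
    [0, 0, 0],
    [0, 0, 0],
    [0, 0, 0],
    [0, 0, 0]
  ]
}}

```text
time: 34.55
eef_pos: [605.2, -60.0, 149.9]
tool_rot: [0.687, 0.727, -0.001, -0.002]
ft_force: [-0.6, 0.4, -1.7]
grip_width: 24.5
```

Emit:
{"method": "step_arm", "body": {
  "slide": [
    [0, 0, 0.7],
    [0, 0, 1.4],
    [0, 0, 1.4]
  ],
  "twist": [
    [0, 0, 0],
    [0, 0, 0],
    [0, 0, 0]
  ]
}}

```text
time: 34.85
eef_pos: [606.3, -60.3, 135.4]
tool_rot: [0.686, 0.727, -0.001, -0.001]
ft_force: [3.5, -1.9, -0.6]
grip_width: 24.5
```

Emit:
{"method": "step_arm", "body": {
  "slide": [
    [0, 0, 0.7],
    [0, 0, 1.4],
    [0, 0, 1.7],
    [0, 0, 1.7]
  ],
  "twist": [
    [0, 0, 0],
    [0, 0, 0],
    [0, 0, 0],
    [0, 0, 0]
  ]
}}

```text
time: 35.25
eef_pos: [607.3, -60.5, 119.2]
tool_rot: [0.686, 0.727, 0.0, 0.0]
ft_force: [2.4, -1.8, 7.9]
grip_width: 24.4
```

Emit:
{"method": "step_arm", "body": {
  "slide": [
    [0, 0, 0],
    [0, 0, 0],
    [0, 0, 0],
    [0, 0, 0],
    [0, 0, 0],
    [0, 0, 0],
    [0, 0, -3],
    [0, 0, -7],
    [0, 0, -11],
    [0, 0, -13],
    [0, 0, -13]
  ],
  "twist": [
    [0, 0, 0],
    [0, 0, 0],
    [0, 0, 0],
    [0, 0, 0],
    [0, 0, 0],
    [0, 0, 0],
    [0, 0, 0],
    [0, 0, 0],
    [0, 0, 0],
    [0, 0, 0],
    [0, 0, 0]
  ],
  "hand": -1
}}

```text
time: 36.35
eef_pos: [609.1, -60.7, 253.0]
tool_rot: [0.686, 0.727, 0.002, 0.003]
ft_force: [1.4, 0.0, -0.1]
grip_width: 85.5
```

```bash
python3 -c "
from h import *
print(slide([614.6,-196,200],1.63))"
```

```text
(array([-13.532,  -0.27 ,   5.322]), array([ 0.0068, -0.0044,  1.5691]))
```

Emit:
{"method": "step_arm", "body": {
  "slide": [
    [-4, -0.1, 0],
    [-9, -0.27, 0],
    [-13.53, -0.27, 0],
    [-13.53, -0.27, 0],
    [-13.53, -0.27, 0],
    [-13.53, -0.27, 0],
    [-13.53, -0.27, 2],
    [-13.53, -0.27, 4],
    [-13.53, -0.27, 5],
    [-13.53, -0.27, 5],
    [-13.53, -0.27, 5],
    [-13.53, -0.27, 5],
    [-13.53, -0.27, 5],
    [-13.53, -0.27, 5]
  ],
  "twist": [
    [0.007, -0.004, 1.57],
    [0.007, -0.004, 1.57],
    [0.007, -0.004, 1.57],
    [0.007, -0.004, 1.57],
    [0.007, -0.004, 1.57],
    [0.007, -0.004, 1.57],
    [0.007, -0.004, 1.57],
    [0.007, -0.004, 1.57],
    [0.007, -0.004, 1.57],
    [0.007, -0.004, 1.57],
    [0.007, -0.004, 1.57],
    [0.007, -0.004, 1.57],
    [0.007, -0.004, 1.57],
    [0.007, -0.004, 1.57]
  ]
}}

```text
time: 37.75
eef_pos: [614.4, -195.9, 202.8]
tool_rot: [1.0, 0.03, -0.0, -0.0]
ft_force: [-0.1, -0.8, 0.4]
grip_width: 85.7
```

```bash
python3 - <<'E'
from h import *
print(slide([614.6,-196,72],1.63), readout.read_state()['eef_pos'])
from m import comps
s=snap('top'); C=cloud(s); hsv=cv2.cvtColor(s['color'],cv2.COLOR_RGB2HSV).astype(int)
f=5;c=cv2.resize(s['color'],None,fx=f,fy=f,interpolation=cv2.INTER_CUBIC)
a=c[580:980,1090:1490,::-1]
s=snap('side');c=cv2.resize(s['color'],None,fx=f,fy=f,interpolation=cv2.INTER_CUBIC)
b=c[830:1230,1370:1770,::-1]; cv2.imwrite('pics/e.png',np.hstack([a,b]))
E
```

```text
(array([ 0.03 ,  0.021, 13.078]), array([-0.0006,  0.0005,  0.0007])) [ 614.35096011 -195.88825029  202.78068243]
```

View pics/e.png

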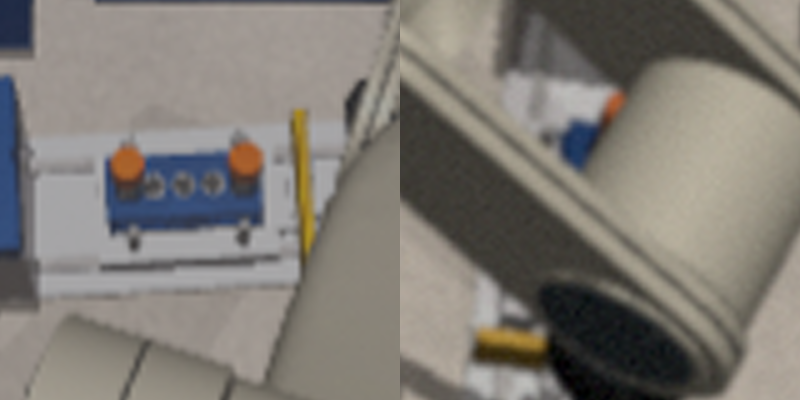

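Top view: both orange heads (127,163) and (246,160) stand over the ends of the plate stack, upright. Grip the handle and check head heights.

Emit:
{"method": "step_arm", "body": {
  "slide": [
    [0.03, 0.02, 4],
    [0.03, 0.02, 8],
    [0.03, 0.02, 12],
    [0.03, 0.02, 13],
    [0.03, 0.02, 13]
  ],
  "twist": [
    [0, 0, 0],
    [0, 0, 0],
    [0, 0, 0],
    [0, 0, 0],
    [0, 0, 0]
  ]
}}

```text
time: 38.35
eef_pos: [613.8, -195.7, 71.7]
tool_rot: [1.0, 0.03, -0.002, -0.001]
ft_force: [1.0, -0.3, 1.4]
grip_width: 85.3
```

Emit:
{"method": "step_arm", "body": {
  "slide": [
    [0, 0, 0],
    [0, 0, 0],
    [0, 0, 0],
    [0, 0, 0],
    [0, 0, 0],
    [0, 0, 0],
    [0, 0, 0]
  ],
  "twist": [
    [0, 0, 0],
    [0, 0, 0],
    [0, 0, 0],
    [0, 0, 0],
    [0, 0, 0],
    [0, 0, 0],
    [0, 0, 0]
  ],
  "hand": 1,
  "grip_force": 40
}}

```text
time: 39.05
eef_pos: [614.3, -195.8, 72.8]
tool_rot: [1.0, 0.03, -0.001, -0.001]
ft_force: [-0.5, 2.0, 6.5]
grip_width: 17.7
```

```bash
python3 - <<'E'
from h import *
from m import comps
s=snap('top'); C=cloud(s); hsv=cv2.cvtColor(s['color'],cv2.COLOR_RGB2HSV).astype(int)
m=(hsv[...,0]<18)&(hsv[...,1]>130)&(hsv[...,2]>60)&(C[...,0]>550)&(C[...,0]<680)&(C[...,1]<90)&(C[...,1]>-100)
for k,st,c in comps(s,m): print(st,np.percentile(C[k][:,2],[20,50,80]).round(1),plane(s,[c],122)[0].round(1))
print(readout.read_state()['eef_pos'],readout.read_state()['ft_force'])
E
```

```text
[264 145   6   6  31] [124.6 128.6 130.1] [613.3 -54.7 122. ]
[240 146   7   6  26] [122.4 127.3 131.7] [610.8  33.1 122. ]
[ 614.34650247 -195.78778434   72.80827223] [-2.55996043  0.856148    5.86360534]
```

Heads' tops read 127 to 129 mm (expected 128), so both rods are seated. Slide home smoothly.

Emit:
{"method": "step_arm", "body": {
  "slide": [
    [0, -0.3, 0],
    [0, -0.8, 0],
    [0, -1.5, 0],
    [0, -2.3, 0],
    [0, -3.1, 0],
    [0, -3.9, 0],
    [0, -4.7, 0],
    [0, -5.5, 0],
    [0, -6.3, 0],
    [0, -7.1, 0],
    [0, -7.9, 0],
    [0, -8.7, 0],
    [0, -9.5, 0],
    [0, -10.3, 0],
    [0, -11.1, 0],
    [0, -11.9, 0],
    [0, -12.7, 0],
    [0, -13.5, 0],
    [0, -14.1, 0],
    [0, -14.5, 0]
  ],
  "twist": [
    [0, 0, 0],
    [0, 0, 0],
    [0, 0, 0],
    [0, 0, 0],
    [0, 0, 0],
    [0, 0, 0],
    [0, 0, 0],
    [0, 0, 0],
    [0, 0, 0],
    [0, 0, 0],
    [0, 0, 0],
    [0, 0, 0],
    [0, 0, 0],
    [0, 0, 0],
    [0, 0, 0],
    [0, 0, 0],
    [0, 0, 0],
    [0, 0, 0],
    [0, 0, 0],
    [0, 0, 0]
  ]
}}

```text
time: 41.1
eef_pos: [605.7, -50.3, 72.9]
tool_rot: [1.0, 0.03, -0.001, -0.001]
ft_force: [1.9, -2.5, -4.9]
grip_width: 17.5
```

```bash
python3 -c "
from h import *
st=readout.read_state(); print(st['eef_pos'],st['ft_force'],slide([602.4,13,73],1.63))"
```

```text
[605.65828499 -50.31682708  72.85853916] [ 1.91325303 -2.4662939  -4.88739519] (array([ 5.30e-02, -6.34e+00, -5.00e-03]), array([-0.0015,  0.002 ,  0.0007]))
```

Emit:
{"method": "step_arm", "body": {
  "slide": [
    [0, -0.3, 0],
    [0, -0.8, 0],
    [0, -1.5, 0],
    [0, -2.3, 0],
    [0, -3.1, 0],
    [0, -3.9, 0],
    [0, -4.6, 0],
    [0, -5.2, 0],
    [0, -5.7, 0],
    [0, -6.0, 0],
    [0, -6.2, 0],
    [0, -6.2, 0]
  ],
  "twist": [
    [0, 0, 0],
    [0, 0, 0],
    [0, 0, 0],
    [0, 0, 0],
    [0, 0, 0],
    [0, 0, 0],
    [0, 0, 0],
    [0, 0, 0],
    [0, 0, 0],
    [0, 0, 0],
    [0, 0, 0],
    [0, 0, 0]
  ]
}}

```text
time: 42.3
eef_pos: [601.9, 12.0, 72.9]
tool_rot: [1.0, 0.03, -0.001, -0.001]
ft_force: [3.3, 2.3, -8.1]
grip_width: 17.7
```

Emit:
{"method": "step_arm", "body": {
  "slide": [
    [0, -0.2, 0],
    [0, -0.4, 0],
    [0, -0.4, 0]
  ],
  "twist": [
    [0, 0, 0],
    [0, 0, 0],
    [0, 0, 0]
  ]
}}

```text
time: 42.6
eef_pos: [601.9, 13.1, 72.9]
tool_rot: [1.0, 0.03, -0.001, 0.001]
ft_force: [3.4, -18.8, -6.8]
grip_width: 18.0
```

Emit:
{"method": "step_arm", "body": {
  "slide": [
    [0, 0, 0],
    [0, 0, 0],
    [0, 0, 0],
    [0, 0, 0],
    [0, 0, 0],
    [0, 0, 0],
    [0, 0, -3],
    [0, 0, -8],
    [0, 0, -13],
    [0, 0, -17]
  ],
  "twist": [
    [0, 0, 0],
    [0, 0, 0],
    [0, 0, 0],
    [0, 0, 0],
    [0, 0, 0],
    [0, 0, 0],
    [0, 0, 0],
    [0, 0, 0],
    [0, 0, 0],
    [0, 0, 0]
  ],
  "hand": -1
}}

```text
time: 43.6
eef_pos: [602.6, 13.5, 245.8]
tool_rot: [1.0, 0.03, 0.0, 0.001]
ft_force: [1.0, -0.6, -0.4]
grip_width: 85.3
```

Emit:
{"method": "step_arm", "body": {
  "slide": [
    [-10, 20, -5],
    [-20, 40, -5],
    [-20, 40, -5],
    [-20, 40, -5],
    [-20, 40, -5],
    [-20, 40, -5],
    [-20, 40, -5],
    [-20, 40, -5],
    [-20, 40, -5],
    [-20, 40, -5],
    [-20, 40, -5],
    [-20, 40, -5],
    [-20, 40, -5]
  ],
  "twist": [
    [0, 0, 0],
    [0, 0, 0],
    [0, 0, 0],
    [0, 0, 0],
    [0, 0, 0],
    [0, 0, 0],
    [0, 0, 0],
    [0, 0, 0],
    [0, 0, 0],
    [0, 0, 0],
    [0, 0, 0],
    [0, 0, 0],
    [0, 0, 0]
  ]
}}

```text
time: 44.9
eef_pos: [427.6, -396.3, 296.1]
tool_rot: [1.0, 0.031, -0.0, 0.0]
ft_force: [-0.0, -1.1, 0.1]
grip_width: 85.2
```

```bash
python3 m.py | grep -E "yellow|black|top|side|blue \[2"; python3 -c "
from h import *
s=snap('side'); save(s,'z.png',k=1.5)"
```

```text
top
blue [236, 105, 61, 10, 180] cen [799.2 -36.2  14. ] rect 798.9 -57.7 [243.   38.3] 89.2 zmed 68.4 zmax 82.5
blue [223, 106, 1, 10, 10] cen [796.3 115.8  14. ] rect 796.3 115.9 [38.3  0. ] 0.8 zmed 59.7 zmax 68.8
yellow [224, 141, 3, 32, 67] cen [593.8 103.1  57.6] rect 594.9 102.7 [122.9   7.7] 0.7 zmed 57.6 zmax 66.1
yellow [134, 228, 12, 13, 117] cen [295.3 426.1  45.8] rect 295.2 426.3 [45.8 42.6] 2.0 zmed 45.8 zmax 57.6
side
yellow [246, 88, 10, 15, 131] cen [301.4 409.1  42.9] rect 301.4 408.1 [34.8 68.2] 12.9 zmed 42.9 zmax 50.2
yellow [297, 174, 36, 12, 240] cen [596.5  95.2  50.4] rect 597.1 94.5 [120.1  28.4] 3.4 zmed 50.4 zmax 63.1
black [299, 86, 12, 7, 39] cen [501.9 444.4  81.7] rect 499.6 444.3 [21.3 45.7] 83.1 zmed 81.7 zmax 92.8
black [375, 96, 13, 15, 91] cen [781.9 439.   88.3] rect 779.4 440.8 [61.3 38.6] 74.0 zmed 88.3 zmax 114.6
black [358, 102, 23, 86, 374] cen [750.2 206.6  83.4] rect 768.4 264.4 [ 71.2 348.4] 0.9 zmed 83.4 zmax 114.9
black [371, 135, 12, 12, 71] cen [781.6 277.3  80.1] rect 783.2 275.9 [37.8 43.5] 2.5 zmed 80.1 zmax 109.5
black [309, 161, 20, 10, 119] cen [598.4 140.8  65.5] rect 602.9 140.9 [62.  33.5] 3.1 zmed 65.5 zmax 92.9
black [308, 195, 10, 10, 74] cen [602.1   3.1  85. ] rect 602.0 3.3 [35.9 24. ] 82.1 zmed 85.0 zmax 98.1
black [247, 251, 8, 1, 8] cen [ 443.4 -195.5   53.7] rect 443.4 -195.5 [21.5  0. ] 12.5 zmed 53.7 zmax 57.8
black [362, 325, 2, 6, 8] cen [ 798.4 -341.6   62.4] rect 798.2 -342.3 [ 2.8 13.4] 5.2 zmed 62.4 zmax 68.3
black [361, 333, 2, 8, 10] cen [ 799.2 -366.4   58.1] rect 798.6 -365.5 [ 2.7 18.3] 5.1 zmed 58.1 zmax 66.4
black [359, 347, 3, 18, 28] cen [ 798.4 -415.3   60.9] rect 798.3 -413.8 [42.6  3.9] 89.0 zmed 60.9 zmax 69.9
```

View pics/z.png

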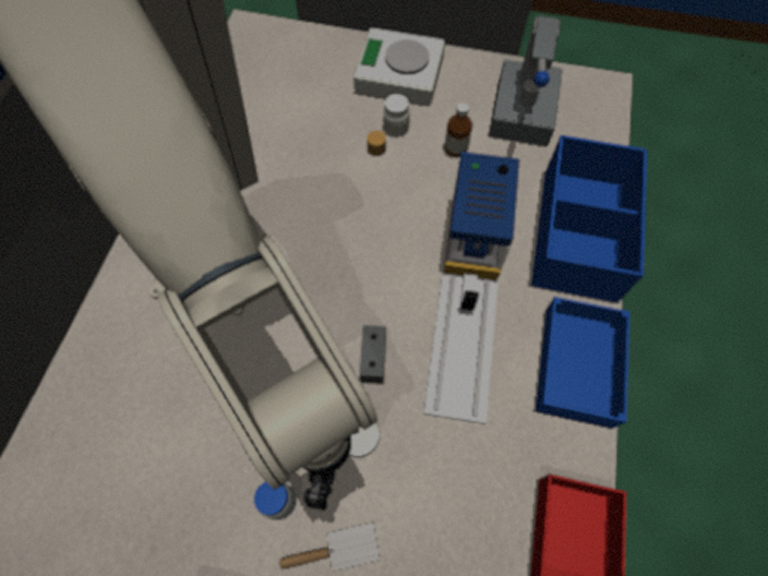

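Final view: the carriage is home with its yellow plate at the hood's mouth (472,268). The stack is visible under the hood at (478,248), the rack is empty, and the bystanders are in place. Handing in.

```bash
python3 -c "
from cell import close_job
print(close_job())"
```

```text
the job is handed in; nothing more can be done
None
```

The job is handed in, and my checks say every step was met; the system gave no verdict. I used about 45 s of the 210 s.

What I did:
- **Carriage out:** I pulled it until about 40 N at the wrist showed the stop.
- **Plates:** Two blue plates were on the bench. I stacked both between the posts.
- **Rods:** I pushed one orange-headed rod into each hole.
- **Carriage home:** I slid the pinned stack in until the stop pushed back at about 19 N. I then let go and moved the arm clear.

Last checks:
- **Stack:** Before the rods went in, the predicted deck centre and hole positions fell on the top plate's centre and holes in the side view.
- **Rods:** After insertion the head tops measured 127–129 mm, against 128 mm for fully seated.
- **Travel:** The grip positions give about 209 mm between the two stops. The cameras give about 207 mm, so I expect the carriage is home within about 3 mm.
- **Bystanders:** All looked unmoved in the last picture; I compared it with the first by eye.

What disagreed or is less certain:
- The top camera reads about 5 mm too far in y compared with the side view and the grasp. I corrected for this.
- The top view also put the rod heads 6–9 mm to +x of their holes. This could be the rods leaning a few degrees in their clearance, within the 0.25 rad limit. I did not resolve it further.
- After the carriage went home I could see the stack only partly under the hood, and I did not measure it there.

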